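Fit the spindles of the foil-roll holder

ROBOT

A 6-joint arm with a two-finger parallel gripper is mounted at the origin on the work surface. World frame = base frame: x ahead of the robot, y to its left, z up, the work surface at z = 0. Lengths are in m, angles in degrees, forces in N, time in s.
With the tool pointing down it reaches from about 0.25 to 0.725 m from the base axis. Payload 9.7 kg.
Tool frame: the origin (TCP) lies between the finger pads; the fingertips stand 22 mm ahead of it and the grasp point (between the pads) lies 3 mm ahead of it; z points along the fingers, y is the line along which they close (so a half turn about z gives the same grasp; the last joint's range is limited). The gripper opens to 85 mm and grips with 20 to 120 N. Pads are 22 mm wide; open, the fingers measure 114 mm over their backs; the gripper's body (76 mm by 85 mm) begins 54 mm behind the grasp point. The pads swing forward as they close: fully open they stand 13 mm farther back than shut.
Start: joints at [70.531, 4.979, 10.078, 95.1, 0, 90], TCP at [0.183, 0.519, 0.253] pointing down, gripper open.
Joint ranges: [-179.16, 179.16], [-48.56, 103.87], [-65.8, 70.77], [-126.05, 130.52], [-82.76, 87.17], [-180, 180]. Speed limits (degrees/s): [127.2, 127.2, 147.25, 180, 180, 180].

INTERFACE

Orientations are given as [roll, pitch, yaw] about the fixed x, y, z axes, in that order (R = Rz(yaw) Ry(pitch) Rx(roll)).
In Python, from workcell import bot, viewer, finder gives the robot as it stands.
- The arm moves only by the tool move_arm, never from a script. Its arguments are lists of equal length, an entry for each row: "offset": the shift along the tool's x, y, z in cm, a list of three; "twist": the turn, a rotation vector about the tool's x, y, z in rad, a list of three; "grip": the opening, from 0 (shut) to 1 (fully open). In form: {"offset": [[x, y, z], ...], "twist": [[ax, ay, az], ...], "grip": [grip, ...]}. A call has 1 to 5 rows; each row shifts and turns the commanded pose from where the row before left it, along the tool's axes as they then stand; what a row does not reach is not made up. A row lasts 1/10 s, in which the tool goes at most 50 mm and 8.59 degrees, less where a joint would pass 70% of its speed; a pose out of reach is approached as far as the arm can. A call is refused whole if a number of a shift passes 5 or a number of a turn 0.15, either way. A call with a gripper value outside its range is refused whole. The fingers move at their own pace and stop on an object; "force" is the grip in N (left out, the last holds). Time passes only in rows, so rows that do not move let the fingers close. It gives the time, the measured TCP pose, the force, the opening and the grip force at its end, in the units of the state.
- bot.get_obs(): the state, without advancing time (a new reading comes with each control period).
- viewer.camera(name): name is "scene" or "top" or "wrist"; returns a dict with "color" (400x640x3 uint8, red, green, blue), "depth" (400x640 float32, m along the optical axis (not along the pixel's ray), 0 where there is no reading), "vfov" (degrees; the focal length in pixels is half the picture's height over the tangent of half this angle, whatever the lens; pixels are square), "cx", "cy" (the principal point, pixels), "position" and "attitude" of the camera in the world; the wrist camera has in their place "tool_from_camera" (4x4, takes a point from camera to tool coordinates, whose origin is the TCP and whose axes are the flange's). Camera axes: x right, y down, z forward; pixel columns grow to the right and rows downward; lengths in m; the calibration is good to about 2 mm. The wrist camera is an equidistant fisheye: a pixel r from the principal point sees the ray r / f radians off the axis. A picture is of the moment at which its call begins: read the wrist's pose just before it.
- bot.job_done(): hands the job in; it is judged then, once.
Trained networks look in a picture, given as the dict that the camera call returned (one of the last four; its "shot" number tells which), for a name from the list of things; names that differ only in an ending like _2 or _b are one class to them, and where a whole thing is asked for, a point or a joint stands for the part that bears it (a point fixed in the world has none). Each returns a list of dicts, best first, with "p" (0 to 1); they miss things now and then, are a little off and sometimes report something else, mostly with a low value. They report only what shows in the picture. A call takes as long as a camera call.
- finder.boxes_of(picture, thing): "position" ([column, row] in pixels, amid what is visible of it).
- finder.pinpoint(picture, thing): "position" ([column, row] in pixels: a listed point, or the origin of a listed thing).
The state is a dict: "time": time; "q": joint angles; "qd": joint speeds; "joint_efforts": joint torques, N m; "ee_pos": TCP position; "tcp_rot": TCP orientation; "wrist_force": force on the tool from outside, world axes, zero at the start; "torque": the same for the moment, N m; "opening": finger opening in m; "grasp_force": force on a finger pad.
Only numpy, scipy, OpenCV 4.12 (cv2) and the standard library are available. Lean on these libraries where they do the work, as an engineer would, in place of code of your own. Each camera call takes 0.05 s, during which the arm holds its last target. There are 200 camera calls.

TASK

Fit the aluminium spindles lying on the mat into the roll-holder block, one to a bore, tip first, in any bores: slide the latch fully open, start every spindle about 50 mm into its bore and let go of it, and only when all are started take each again further back and push it fully home. Then slide the latch to the white lock mark so that its teeth sit over the spindles' necks, let go, and leave the basket, the rolls and the screwdriver where they are.

Things in the scene. Friction and masses are not known exactly. Their poses are not given: they have to be found in the camera images.
- block: wooden spindle block screwed to the bench, 140 mm deep, 200 mm wide, 80 mm high, with three level blind bores in its front face; fixed. Origin at the bench top, below the middle of the front face; x points into the block (the way the spindles go in), y along the face to the left, z up
- latch (a joint): steel latch bar on the block's front, sliding along the block's y, friction 1.5 N, stays where left. Value (m) grows towards the block's +y: 0 = fully open, at its end stop (teeth midway between bores, spindles pass); 0.035 = locked (teeth right above the bore axes, knob at the white mark on the block's top, in line with the middle bore); 0.05 = other end stop, past the mark
- latch_knob (a point): middle of the top of the latch's black knob: 22 mm along block x, 20 mm along y, 28 mm tall above the bar, its top 108 mm above the bench, centre 13 mm before the block's face. The bar lies 6 to 20 mm before the face at heights 63 to 80 mm; its three teeth, 16 mm wide, hang down to 52 mm height: under a tooth only a spindle's thin neck fits
- bore1_mouth (a point): middle of the mouth of the left (+y) bore, on the block's front face, 45 mm above the bench. The bore is 22.5 mm wide and 120 mm deep, level along the block's x; bores are 70 mm apart
- bore1_mid (a point): point on the axis of the left (+y) bore 55 mm inside the mouth
- bore1_end (a point): middle of the closed end of the left (+y) bore, 120 mm inside the mouth
- bore2_mouth (a point): middle of the mouth of the middle bore, on the block's front face, 45 mm above the bench. The bore is 22.5 mm wide and 120 mm deep, level along the block's x; bores are 70 mm apart
- bore2_mid (a point): point on the axis of the middle bore 55 mm inside the mouth
- bore2_end (a point): middle of the closed end of the middle bore, 120 mm inside the mouth
- bore3_mouth (a point): middle of the mouth of the right (-y) bore, on the block's front face, 45 mm above the bench. The bore is 22.5 mm wide and 120 mm deep, level along the block's x; bores are 70 mm apart
- bore3_mid (a point): point on the axis of the right (-y) bore 55 mm inside the mouth
- bore3_end (a point): middle of the closed end of the right (-y) bore, 120 mm inside the mouth
- spindle1: loose aluminium rod, 240 mm long, 20 mm thick, 0.12 to 0.26 kg, lying on the mat; all alike, may be absent. Origin on its axis at mid length, x towards the tip. From the tip: nose tapering over 12 mm from 10 to 20 mm wide, full thickness to 120 mm, neck 10 mm thick from 120 to 144 mm, full thickness to 224 mm, black square end cap 20 x 20 x 16 mm. Balances 114 mm from the tip. Home, 120 mm stand out
- spindle1_tip (a point): the tip of spindle 1: centre of its nose, on its axis. Left partway in a bore, the spindle stays but droops 2 to 4 degrees
- spindle2: loose aluminium rod, 240 mm long, 20 mm thick, 0.12 to 0.26 kg, lying on the mat; all alike, may be absent. Origin on its axis at mid length, x towards the tip. From the tip: nose tapering over 12 mm from 10 to 20 mm wide, full thickness to 120 mm, neck 10 mm thick from 120 to 144 mm, full thickness to 224 mm, black square end cap 20 x 20 x 16 mm. Balances 114 mm from the tip. Home, 120 mm stand out
- spindle2_tip (a point): the tip of spindle 2: centre of its nose, on its axis. Left partway in a bore, the spindle stays but droops 2 to 4 degrees
- spindle3: loose aluminium rod, 240 mm long, 20 mm thick, 0.12 to 0.26 kg, lying on the mat; all alike, may be absent. Origin on its axis at mid length, x towards the tip. From the tip: nose tapering over 12 mm from 10 to 20 mm wide, full thickness to 120 mm, neck 10 mm thick from 120 to 144 mm, full thickness to 224 mm, black square end cap 20 x 20 x 16 mm. Balances 114 mm from the tip. Home, 120 mm stand out
- spindle3_tip (a point): the tip of spindle 3: centre of its nose, on its axis. Left partway in a bore, the spindle stays but droops 2 to 4 degrees
- mat: fixed grey cutting mat on the bench, 320 by 300 mm, 3 mm thick, on which the spindles lie; origin under its middle
- basket: white open plastic basket, 160 by 220 mm, 70 mm high, a bystander; origin under its middle
- tape_roll: paper tape roll lying flat, 90 mm wide, 19 mm high, a bystander; origin under its middle
- foil_roll: roll of copper foil lying flat, 76 mm wide, 10 mm high, a bystander; origin under its middle
- screwdriver: screwdriver 170 mm long, a bystander; origin under its middle, x along it

How it is judged (in metres and radians):
On the way, in this order (a step that is already met when the one before it is completed fails the run):
1. the latch is slid fully open (value below 0.006) (value of joint latch below 0.006 m), for 0.2 s.
2. every spindle is started in a bore, its tip 30 to 80 mm inside, and let go ((distance between spindle1_tip and bore1_mid below 0.025 m or distance between spindle1_tip and bore2_mid below 0.025 m or distance between spindle1_tip and bore3_mid below 0.025 m) and contact force between the fingers and spindle1 below 0.2 N and (distance between spindle2_tip and bore1_mid below 0.025 m or distance between spindle2_tip and bore2_mid below 0.025 m or distance between spindle2_tip and bore3_mid below 0.025 m) and contact force between the fingers and spindle2 below 0.2 N and (distance between spindle3_tip and bore1_mid below 0.025 m or distance between spindle3_tip and bore2_mid below 0.025 m or distance between spindle3_tip and bore3_mid below 0.025 m) and contact force between the fingers and spindle3 below 0.2 N), for 0.2 s.
3. every spindle is fully home in its bore (tip within 6 mm of the bore's end) ((distance between spindle1_tip and bore1_end below 0.006 m or distance between spindle1_tip and bore2_end below 0.006 m or distance between spindle1_tip and bore3_end below 0.006 m) and angle between the x axis of each of spindle1, spindle2, spindle3 and the x axis of block, either way round below 0.08 rad and (distance between spindle2_tip and bore1_end below 0.006 m or distance between spindle2_tip and bore2_end below 0.006 m or distance between spindle2_tip and bore3_end below 0.006 m) and (distance between spindle3_tip and bore1_end below 0.006 m or distance between spindle3_tip and bore2_end below 0.006 m or distance between spindle3_tip and bore3_end below 0.006 m)), for 0.2 s.
At the end, for the whole second after the job is handed in: every spindle is fully home in a bore (tip within 6 mm of the bore's end, level within 0.08 rad) and at rest, the latch stands at the lock mark (0.035 m, within 6 mm), and all is let go (all of step 3 and linear speed of each of spindle1, spindle2, spindle3 below 0.02 m/s and value of joint latch between 0.029 and 0.041 m); the robot touches nothing.
It fails at once if the basket is moved more than 20 mm (distance of basket from where it was at the start of the episode above 0.02 m).
It fails at once if the tape roll is moved more than 20 mm (distance of tape_roll from where it was at the start of the episode above 0.02 m).
It fails at once if the foil roll is moved more than 20 mm (distance of foil_roll from where it was at the start of the episode above 0.02 m).
It fails at once if the screwdriver is moved more than 20 mm (distance of screwdriver from where it was at the start of the episode above 0.02 m).
Of spindle1, spindle2, spindle3 only 2 to 3 are there at a start; the rules pass over those that are not, and their reading is None.
At some moment in a run one of spindle1, spindle2, spindle3 may be knocked a few centimetres aside while the robot is not near it.
Once in a run the grip may slacken for a moment while it holds something.
It also fails if it takes over 210 s, if anything falls off the work surface, if the arm or the gripper's body presses on something with over 40 N, if the wrist force passes 120 N, or if a joint passes its speed limit or range.

## Working session

There is one attempt and no reset: what is moved stays moved. The work goes in short steps, Python scripts to look and compute and a tool call to move; the robot and the scene stay as the last step left them, time stands still between calls to the robot, and variables do not carry over. Pictures are saved under pics/ and viewed, at most 14 in all, crops included, and the job is handed in when it is done.

Besides the shell and the picture viewer there is one more tool, called after "Call:" in YAML: its name, and indented under it one key for each argument. move_arm: Moves the arm, as the interface text tells. Its arguments: {"type":"object","properties":{"offset":{"type":"array","items":{"type":"array","items":{"type":"number"}}},"twist":{"type":"array","items":{"type":"array","items":{"type":"number"}}},"grip":{"type":"array","items":{"type":"number"}},"force":{"type":"number"}},"required":["offset","twist","grip"]}

```bash
mkdir -p pics; cat > h.py <<'E'
import numpy as np, cv2
from scipy.spatial.transform import Rotation as R
from workcell import bot, viewer, finder
def ray(c,uv):
    f=200/np.tan(np.radians(c['vfov'])/2); 
    return np.array([(uv[0]-c['cx'])/f,(uv[1]-c['cy'])/f,1.])
def att(c):
    a=np.array(c['attitude'],float)
    return a if a.shape==(3,3) else R.from_euler('xyz',a,degrees=True).as_matrix()
def onz(c,uv,z):
    d=att(c)@ray(c,uv); p=np.array(c['position']); return p+d*(z-p[2])/d[2]
def dep(c,uv):
    u,v=int(round(uv[0])),int(round(uv[1])); z=c['depth'][v,u]
    return np.array(c['position'])+att(c)@(ray(c,uv)*z)
E
cat > a.py <<'E'
from h import *
np.set_printoptions(precision=4,suppress=True)
print(bot.get_obs())
for n in ['scene','top']:
    c=viewer.camera(n); cv2.imwrite(f'pics/{n}0.png',c['color'][:,:,::-1])
    print(n,c['vfov'],c['cx'],c['cy'],c['position'],c['attitude'])
    for t in ['latch_knob','bore1_mouth','bore2_mouth','bore3_mouth','block','mat','spindle1','spindle1_tip','spindle2_tip','basket','tape_roll','foil_roll','screwdriver']:
        for r in finder.pinpoint(c,t)[:4]:
            z={'latch_knob':.108,'block':0,'mat':0}.get(t,.013 if 'sp' in t else .045 if 'bore' in t else 0)
            print(t,round(r['p'],2),np.round(r['position'],1),onz(c,r['position'],z)[:2],dep(c,r['position']))
E
python3 a.py
```

```text
{'time': 0.0, 'q': array([70.5307,  5.0114, 10.0357, 95.0988, -0.0007, 90.0026]), 'qd': array([-0.0205,  0.031 ,  0.025 ,  0.0257, -0.0178, -0.0774]), 'joint_efforts': array([ -0.0021, -52.0404,  46.4792,   0.017 ,  -0.0001,   0.    ]), 'ee_pos': array([0.1833, 0.5184, 0.2526]), 'tcp_rot': array([-179.9255,    0.0007,  160.5282]), 'wrist_force': array([ 0.2304, -0.118 , -0.1892]), 'torque': array([0.0018, 0.0207, 0.0048]), 'grasp_force': 0.0, 'opening': 0.08554105237442333}
scene 52.13183708259843 317.44058302888516 195.9488484416217 [1.3496 0.0252 0.9752] [-136.182     1.061    87.4795]
latch_knob 0.94 [336.3 205.7] [0.5595 0.0981] [0.5625 0.0978 0.1113]
bore1_mouth 0.67 [361.2 218.3] [0.5575 0.1737] [0.588  0.168  0.0808]
bore2_mouth 0.68 [332.1 224.4] [0.576  0.0853] [0.6056 0.083  0.0806]
bore2_mouth 0.68 [187.1 282.7] [ 0.7526 -0.3101] [ 0.7399 -0.3172  0.0253]
bore2_mouth 0.28 [337.5 205. ] [0.4994 0.1073] [0.5585 0.1016 0.1096]
bore3_mouth 0.71 [315.4 228. ] [0.5868 0.0355] [0.6168 0.0351 0.0816]
bore3_mouth 0.69 [189.  279.8] [ 0.7439 -0.3066] [ 0.73   -0.3142  0.0237]
bore3_
[... 2056 characters left out ...]
8 [453.7 173. ] [ 0.6368 -0.3543] [ 0.6377 -0.3565  0.0049]
spindle1_tip 0.65 [389.1 174.6] [ 0.6316 -0.1669] [ 0.6334 -0.1692 -0.0038]
spindle2_tip 0.65 [390.2 219.1] [ 0.5021 -0.1697] [ 0.502  -0.1689  0.0185]
basket 0.68 [389.4 175.8] [ 0.6295 -0.1695] [ 0.6281 -0.1677  0.0131]
basket 0.67 [173.2 188.9] [0.5888 0.4681] [0.5885 0.4668 0.0043]
tape_roll 0.86 [387.4 131.9] [ 0.7595 -0.164 ] [ 0.7603 -0.1646 -0.004 ]
foil_roll 0.95 [208.4 272.9] [0.3426 0.3602] [0.3427 0.36   0.0007]
foil_roll 0.65 [298.9 193.1] [0.5776 0.0963] [0.5706 0.0914 0.1067]
screwdriver 0.71 [441.2 143.9] [ 0.7241 -0.322 ] [ 0.7205 -0.3166  0.0218]
screwdriver 0.32 [210.2 272.6] [0.3435 0.3549] [0.3438 0.3541 0.0035]
```

View pics/top0.png

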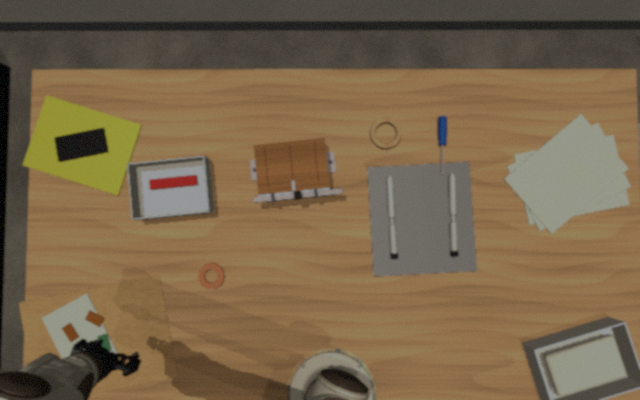

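View pics/scene0.png

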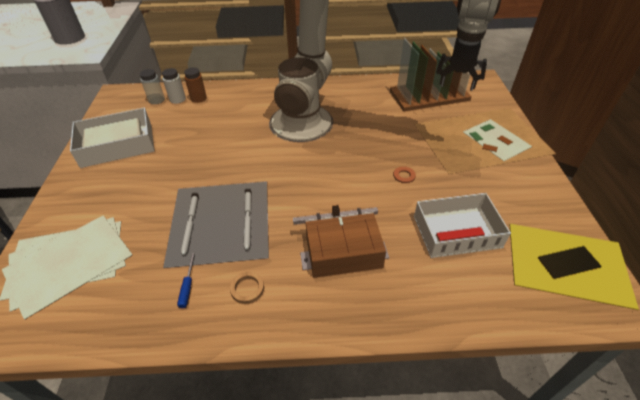

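Two spindles are present, lying roughly along x on the mat: tips at (390,177) and (452,174), caps at (394,256) and (454,252). The block is at (293,168) with its front towards the robot. The knob is at (297,195), near the white mark (294,184). I'll write a planner and move over the block for a closer wrist view.

```bash
cat > plan.py <<'E'
import sys; from h import *
def plan(pos,yaw,step=.04,start=None):
    o=bot.get_obs(); p=np.array(o['ee_pos']) if start is None else np.array(start[0]); M=R.from_euler('xyz',o['tcp_rot'] if start is None else [180,0,start[1]],degrees=True)
    T=R.from_euler('xyz',[180,0,yaw],degrees=True); d=np.array(pos)-p; rv=(M.inv()*T).as_rotvec()
    n=int(max(np.ceil(np.linalg.norm(d)/step),np.ceil(np.abs(rv).max()/.145),1))
    tw=np.round(rv/n,3); out=[]
    for i in range(n):
        off=np.round(M.inv().apply(np.array(pos)-p)/(n-i)*100,2); out.append(off)
        p=p+M.apply(off/100); M=M*R.from_rotvec(tw)
    for i in range(0,n,5): print(str([list(map(float,x)) for x in out[i:i+5]]))
    print(n,'rows, twist',tw,'ends',p.round(4),M.as_euler('xyz',degrees=True).round(2))
if __name__=='__main__':
    a=list(map(float,sys.argv[1:])); plan(a[:3],a[3],*(a[4:5]))
E
python3 plan.py .46 .10 .27 5
```

```text
[[-2.11, -1.59, -0.09], [-2.31, -1.28, -0.09], [-2.47, -0.93, -0.09], [-2.58, -0.57, -0.09], [-2.63, -0.2, -0.09]]
[[-2.63, 0.18, -0.09], [-2.58, 0.55, -0.09], [-2.48, 0.92, -0.09], [-2.32, 1.26, -0.09], [-2.12, 1.58, -0.09]]
[[-1.87, 1.86, -0.09], [-1.59, 2.11, -0.08], [-1.27, 2.32, -0.09], [-0.93, 2.47, -0.08], [-0.56, 2.58, -0.09]]
[[-0.19, 2.63, -0.08], [0.19, 2.64, -0.09], [0.56, 2.58, -0.08], [0.91, 2.48, -0.09]]
19 rows, twist [ 0.    -0.     0.143] ends [0.46 0.1  0.27] [-180.     -0.      4.86]
```

Call:
move_arm:
  offset:
    - [-2.11,-1.59,-0.09]
    - [-2.31,-1.28,-0.09]
    - [-2.47,-0.93,-0.09]
    - [-2.58,-0.57,-0.09]
    - [-2.63,-0.2,-0.09]
  twist:
    - [0,0,0.143]
    - [0,0,0.143]
    - [0,0,0.143]
    - [0,0,0.143]
    - [0,0,0.143]
  grip: [1,1,1,1,1]

```text
time: 1.9
ee_pos: [0.2565, 0.4075, 0.2579]
tcp_rot: [180.0, -0.0, 119.2]
wrist_force: [0.4, -0.4, -0.5]
opening: 0.085
grasp_force: 0.0
```

Call:
move_arm:
  offset:
    - [-2.63,0.18,-0.09]
    - [-2.58,0.55,-0.09]
    - [-2.48,0.92,-0.09]
    - [-2.32,1.26,-0.09]
    - [-2.12,1.58,-0.09]
  twist:
    - [0,0,0.143]
    - [0,0,0.143]
    - [0,0,0.143]
    - [0,0,0.143]
    - [0,0,0.143]
  grip: [1,1,1,1,1]

```text
time: 2.4
ee_pos: [0.3294, 0.2973, 0.2625]
tcp_rot: [180.0, -0.0, 78.3]
wrist_force: [0.6, 0.2, -0.4]
opening: 0.0856
grasp_force: 0.0
```

Call:
move_arm:
  offset:
    - [-1.87,1.86,-0.09]
    - [-1.59,2.11,-0.08]
    - [-1.27,2.32,-0.09]
    - [-0.93,2.47,-0.08]
    - [-0.56,2.58,-0.09]
  twist:
    - [0,0,0.143]
    - [0,0,0.143]
    - [0,0,0.143]
    - [0,0,0.143]
    - [0,0,0.143]
  grip: [1,1,1,1,1]

```text
time: 2.9
ee_pos: [0.4022, 0.1872, 0.2667]
tcp_rot: [180.0, -0.0, 37.3]
wrist_force: [0.4, 0.5, -0.4]
opening: 0.0854
grasp_force: 0.0
```

Call:
move_arm:
  offset:
    - [-0.19,2.63,-0.08]
    - [0.19,2.64,-0.09]
    - [0.56,2.58,-0.08]
    - [0.91,2.48,-0.09]
    - [0,0,0]
  twist:
    - [0,0,0.143]
    - [0,0,0.143]
    - [0,0,0.143]
    - [0,0,0.143]
    - [0,0,0]
  grip: [1,1,1,1,1]

```text
time: 3.4
ee_pos: [0.4672, 0.062, 0.2695]
tcp_rot: [-178.6, 0.1, 6.8]
wrist_force: [-0.3, 1.2, -0.2]
opening: 0.0855
grasp_force: 0.0
```

```bash
cat >> h.py <<'E'
def wdir(c,uv):
    f=200/np.tan(np.radians(c['vfov'])/2); a=np.array([uv[0]-c['cx'],uv[1]-c['cy']]); r=np.hypot(*a); t=r/f
    return np.array([a[0]/r*np.sin(t),a[1]/r*np.sin(t),np.cos(t)]) if r>0 else np.array([0,0,1.])
def wcam(o,c):
    T=np.eye(4); T[:3,:3]=R.from_euler('xyz',o['tcp_rot'],degrees=True).as_matrix(); T[:3,3]=o['ee_pos']
    return T@np.array(c['tool_from_camera'])
def wz(o,c,uv,z):
    W=wcam(o,c); d=W[:3,:3]@wdir(c,uv); return W[:3,3]+d*(z-W[2,3])/d[2]
def wuv(o,c,P):
    W=np.linalg.inv(wcam(o,c)); q=W[:3,:3]@np.array(P)+W[:3,3]; f=200/np.tan(np.radians(c['vfov'])/2)
    t=np.arctan2(np.hypot(q[0],q[1]),q[2]); return np.array([c['cx'],c['cy']])+f*t*q[:2]/np.hypot(q[0],q[1])
def wdep(o,c,uv):
    z=c['depth'][int(round(uv[1])),int(round(uv[0]))]; d=wdir(c,uv); W=wcam(o,c); return W[:3,3]+W[:3,:3]@(d*z/d[2])
E
cat > w.py <<'E'
import sys; from h import *
np.set_printoptions(precision=4,suppress=True)
o=bot.get_obs(); print(o['ee_pos'],o['tcp_rot'],o['qd'])
c=viewer.camera('wrist'); cv2.imwrite(f'pics/{sys.argv[1]}.png',c['color'][:,:,::-1])
print(c['vfov'],c['tool_from_camera'])
for t in sys.argv[2:]:
    for r in finder.pinpoint(c,t)[:3]:
        z={'latch_knob':.108,'block':0,'mat':0}.get(t,.013 if 'sp' in t else .045 if 'bore' in t else 0)
        print(t,round(r['p'],2),np.round(r['position'],1),wz(o,c,r['position'],z)[:2],wdep(o,c,r['position']))
E
python3 w.py w0 latch_knob block bore1_mouth bore2_mouth bore3_mouth
```

```text
[0.4672 0.062  0.2695] [-178.5995    0.088     6.8405] [ 5.2773 -0.9651 -0.7683  0.7361  0.898   0.0946]
65.70646984690485 [[-0.0004 -0.9516 -0.3073  0.0785]
 [ 1.     -0.     -0.0013  0.0016]
 [ 0.0012 -0.3073  0.9516 -0.12  ]
 [ 0.      0.      0.      1.    ]]
latch_knob 0.9 [299.8  71.8] [0.5669 0.0943] [0.5669 0.0943 0.108 ]
latch_knob 0.5 [294.2  64.7] [0.5729 0.1001] [0.5729 0.1001 0.1074]
block 0.63 [297.4  68.6] [0.5787 0.1082] [0.5697 0.097  0.1062]
bore2_mouth 0.85 [296.1  65.7] [0.578  0.1053] [0.5721 0.0983 0.1078]
```

View pics/w0.png

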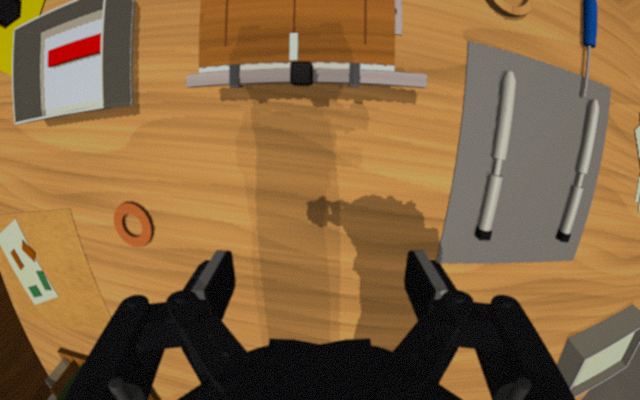

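The wrist picture shows the knob at (301,72), the white mark at (294,46), and the block's front edge behind the bar. I'll let the arm settle and fit the block from the wrist depth.

Call:
move_arm:
  offset:
    - [0,0,0]
    - [0,0,0]
    - [0,0,0]
    - [0,0,0]
    - [0,0,0]
  twist:
    - [0,0,0]
    - [0,0,0]
    - [0,0,0]
    - [0,0,0]
    - [0,0,0]
  grip: [1,1,1,1,1]

```text
time: 4.2
ee_pos: [0.4657, 0.0667, 0.2698]
tcp_rot: [-178.6, 0.1, 7.4]
wrist_force: [0.2, 0.2, -0.4]
opening: 0.0857
grasp_force: 0.0
```

```bash
cat > blk.py <<'E'
import sys; from h import *
np.set_printoptions(precision=4,suppress=True)
o=bot.get_obs(); print(o['ee_pos'],o['tcp_rot'],o['qd'])
c=viewer.camera('wrist'); cv2.imwrite(f'pics/{sys.argv[1]}.png',c['color'][:,:,::-1])
W=wcam(o,c); f=200/np.tan(np.radians(c['vfov'])/2)
v,u=np.mgrid[0:400,0:640]; a=u-c['cx']; b=v-c['cy']; r=np.hypot(a,b)+1e-9; t=r/f
D=np.stack([a/r*np.tan(t),b/r*np.tan(t),np.ones_like(r)],-1)*c['depth'][...,None]
P=D@W[:3,:3].T+W[:3,3]
np.savez('cloud.npz',P=P,col=c['color'])
m=(P[...,0]>.5)&(P[...,0]<.85)&(abs(P[...,1]-.1)<.16)
top=m&(abs(P[...,2]-.08)<.005); q=P[top]
print(len(q),cv2.minAreaRect((q[:,:2]*1000).astype(np.float32)))
col=c['color'].astype(int); br=top&(col[...,0]-col[...,2]>40)&(P[...,0]>.57)
q=P[br]; print('brown',len(q),cv2.minAreaRect((q[:,:2]*1000).astype(np.float32)), q[:,2].mean())
gr=top&(col[...,0]-col[...,2]<25)&(col.sum(-1)>150)
q=P[gr]; print('bar',len(q),q.min(0),q.max(0))
wh=top&(col.min(-1)>150); q=P[wh]; print('white',len(q),np.median(q,0))
kn=m&(P[...,2]>.1045)&(P[...,2]<.113); q=P[kn]; print('knob',len(q),q.min(0),q.max(0),cv2.minAreaRect((q[:,:2]*1000).astype(np.float32)))
for t in ['latch_knob']:
    for r in finder.pinpoint(c,t)[:2]: print(t,r['p'],wz(o,c,r['position'],.108))
E
python3 blk.py w1
```

```text
[0.4657 0.0667 0.2698] [-178.5609    0.0787    7.4002] [-0.1367  0.0419  0.0309  0.0469 -0.0878  0.0302]
16287 ((602.8524780273438, 97.29544067382812), (95.46698760986328, 249.87881469726562), 5.673437595367432)
brown 11932 ((614.6402587890625, 90.62208557128906), (88.24539184570312, 242.53182983398438), 0.2838497459888458) 0.07939749294569406
bar 4063 [ 0.5481 -0.0288  0.0753] [0.6087 0.2165 0.0845]
white 966 [0.5787 0.107  0.0787]
knob 496 [0.5558 0.0831 0.1048] [0.5778 0.104  0.1095] ((566.46923828125, 93.49057006835938), (21.411556243896484, 19.026769638061523), 7.118100166320801)
latch_knob 0.73 [0.5675 0.0924 0.108 ]
```

```bash
python3 plan.py .42 .10 .27 5
```

```text
[[-2.05, -1.95, 0.04], [-2.1, -1.91, 0.02]]
2 rows, twist [-0.013  0.001  0.021] ends [0.42 0.1  0.27] [ 1.7995e+02 -1.0000e-02  4.9800e+00]
```

Call:
move_arm:
  offset:
    - [-2.05,-1.95,0.04]
    - [-2.1,-1.91,0.02]
    - [0,0,0]
    - [0,0,0]
    - [0,0,0]
  twist:
    - [-0.013,0.001,0.021]
    - [-0.013,0.001,0.021]
    - [0,0,0]
    - [0,0,0]
    - [0,0,0]
  grip: [1,1,1,1,1]

```text
time: 4.8
ee_pos: [0.4249, 0.0629, 0.2702]
tcp_rot: [-178.5, 0.0, 7.6]
wrist_force: [-0.2, -0.4, -1.0]
opening: 0.0851
grasp_force: 0.0
```

```bash
sed -i "s/(P\[...,0\]>.57)/(abs(P[...,1]-.105)<.12)/" blk.py; python3 blk.py w2; cat >> blk.py <<'E'
# per-edge fits on block top: wood
hsv=cv2.cvtColor(c['color'],cv2.COLOR_RGB2HSV)
print('hsv wood',np.median(hsv[br],0))
E

```

```text
[0.4249 0.0629 0.2702] [-178.4928    0.0133    7.5532] [-0.0064  0.4646  0.0427  0.1219 -0.0095  0.0143]
8580 ((582.4594116210938, 95.27174377441406), (54.77653503417969, 249.7249298095703), 5.721826553344727)
brown 4388 ((590.16015625, 105.84855651855469), (49.736595153808594, 233.15428161621094), 9.297764778137207) 0.0793780031466256
bar 4029 [ 0.5472 -0.0297  0.075 ] [0.6022 0.2161 0.0841]
white 849 [0.5779 0.1075 0.0786]
knob 467 [0.5556 0.0833 0.1045] [0.5776 0.1043 0.1094] ((566.2822875976562, 93.34188079833984), (20.70903205871582, 19.89752960205078), 7.609020233154297)
latch_knob 0.59 [0.5665 0.0924 0.108 ]
```

View pics/w2.png

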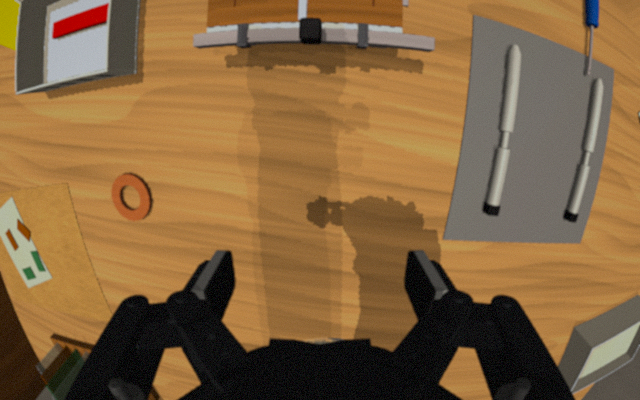

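```bash
python3 -c "
from h import *
o=bot.get_obs(); print(o['q'],o['ee_pos'],o['tcp_rot'])"
```

```text
[  7.49689583 -10.92097909  -3.28739415  97.682402     1.50855475
 179.94278226] [0.4248954  0.06289861 0.26997915] [-1.78491397e+02  4.73107161e-02  7.55409376e+00]
```

I turned the wrong way: q6 hit its 180° limit, because yaw = q1 − q6 + 180. The half-turn gives the same grasp, so I'll go to yaw ≈ 186.

```bash
python3 -c "
from plan import *
plan([.45,.10,.27],95); plan([.50,.10,.27],186.5,start=([.45,.10,.27],95))"
```

```text
[[0.27, -0.3, 0.01], [0.31, -0.26, 0.01], [0.34, -0.22, 0.0], [0.37, -0.17, 0.0], [0.39, -0.12, 0.0]]
[[0.4, -0.06, 0.0], [0.41, -0.0, 0.0], [0.41, 0.05, 0.0], [0.39, 0.11, 0.0], [0.38, 0.16, 0.0]]
[[0.35, 0.21, 0.01]]
11 rows, twist [-0.002 -0.002 -0.139] ends [0.45 0.1  0.27] [-1.7992e+02  1.1000e-01  9.5170e+01]
[[-0.04, 0.42, 0.0], [-0.09, 0.41, 0.0], [-0.14, 0.39, 0.0], [-0.19, 0.37, 0.0], [-0.24, 0.34, 0.0]]
[[-0.29, 0.3, 0.0], [-0.32, 0.26, 0.0], [-0.35, 0.22, 0.0], [-0.38, 0.17, 0.0], [-0.4, 0.12, 0.0]]
[[-0.41, 0.06, 0.0], [-0.42, 0.01, 0.0]]
12 rows, twist [ 0.     0.    -0.133] ends [0.5  0.1  0.27] [-180.      0.   -173.56]
```

Call:
move_arm:
  offset:
    - [0.27,-0.3,0.01]
    - [0.31,-0.26,0.01]
    - [0.34,-0.22,0.0]
    - [0.37,-0.17,0.0]
    - [0.39,-0.12,0.0]
  twist:
    - [-0.002,-0.002,-0.139]
    - [-0.002,-0.002,-0.139]
    - [-0.002,-0.002,-0.139]
    - [-0.002,-0.002,-0.139]
    - [-0.002,-0.002,-0.139]
  grip: [1,1,1,1,1]

```text
time: 5.4
ee_pos: [0.4363, 0.0799, 0.27]
tcp_rot: [-179.1, -0.2, 47.7]
wrist_force: [0.1, -0.4, -0.2]
opening: 0.0855
grasp_force: 0.0
```

Call:
move_arm:
  offset:
    - [0.4,-0.06,0.0]
    - [0.41,0.0,0.0]
    - [0.41,0.05,0.0]
    - [0.39,0.11,0.0]
    - [0.38,0.16,0.0]
  twist:
    - [-0.002,-0.002,-0.139]
    - [-0.002,-0.002,-0.139]
    - [-0.002,-0.002,-0.139]
    - [-0.002,-0.002,-0.139]
    - [-0.002,-0.002,-0.139]
  grip: [1,1,1,1,1]

```text
time: 5.9
ee_pos: [0.4477, 0.0969, 0.27]
tcp_rot: [-179.8, 0.0, 87.5]
wrist_force: [-0.1, -0.4, -0.4]
opening: 0.085
grasp_force: 0.0
```

Call:
move_arm:
  offset:
    - [0.35,0.21,0]
    - [-0.04,0.42,0.0]
    - [-0.09,0.41,0.0]
    - [-0.14,0.39,0.0]
    - [-0.19,0.37,0.0]
  twist:
    - [-0.002,-0.002,-0.139]
    - [0,0,-0.133]
    - [0,0,-0.133]
    - [0,0,-0.133]
    - [0,0,-0.133]
  grip: [1,1,1,1,1]

```text
time: 6.4
ee_pos: [0.4668, 0.1002, 0.2699]
tcp_rot: [-179.9, 0.0, 126.0]
wrist_force: [-0.3, 0.6, -1.0]
opening: 0.0851
grasp_force: 0.0
```

Call:
move_arm:
  offset:
    - [-0.24,0.34,0.0]
    - [-0.29,0.3,0.0]
    - [-0.32,0.26,0.0]
    - [-0.35,0.22,0.0]
    - [-0.38,0.17,0.0]
  twist:
    - [0,0,-0.133]
    - [0,0,-0.133]
    - [0,0,-0.133]
    - [0,0,-0.133]
    - [0,0,-0.133]
  grip: [1,1,1,1,1]

```text
time: 6.9
ee_pos: [0.4875, 0.1003, 0.2699]
tcp_rot: [-179.9, -0.0, 164.1]
wrist_force: [-0.8, -0.3, -0.7]
opening: 0.0852
grasp_force: 0.0
```

Call:
move_arm:
  offset:
    - [-0.4,0.12,0.0]
    - [-0.41,0.06,0.0]
    - [-0.42,0.01,0.0]
    - [0,0,0]
    - [0,0,0]
  twist:
    - [0,0,-0.133]
    - [0,0,-0.133]
    - [0,0,-0.133]
    - [0,0,0]
    - [0,0,0]
  grip: [1,1,1,1,1]

```text
time: 7.4
ee_pos: [0.4996, 0.1002, 0.2699]
tcp_rot: [-179.9, -0.1, -173.6]
wrist_force: [-0.9, 0.3, -0.1]
opening: 0.0852
grasp_force: 0.0
```

```bash
python3 blk.py w3;  python3 -c "
from h import *
print(bot.get_obs()['q'])"
```

```text
[0.4996 0.1002 0.2699] [-179.8905   -0.1008 -173.6136] [-0.0564 -0.4738 -0.3604  0.0554  0.0439  0.2055]
17657 ((637.1932373046875, 101.04766845703125), (165.84718322753906, 249.97264099121094), 6.082199573516846)
brown 14237 ((644.0197143554688, 113.4448471069336), (159.58941650390625, 234.41348266601562), 9.176582336425781) 0.07932058150830883
bar 3025 [ 0.5463 -0.0294  0.075 ] [0.6054 0.2162 0.0834]
white 810 [0.575  0.1083 0.0787]
knob 355 [0.5549 0.0833 0.1045] [0.5781 0.1034 0.109 ] ((566.3932495117188, 93.27595520019531), (22.40447998046875, 18.659343719482422), 6.125874042510986)
latch_knob 0.61 [0.5668 0.0926 0.108 ]
hsv wood [ 15. 193. 148.]
[11.40105127 -0.11582111  6.69670621 96.89586005 -0.10186548  4.95872136]
```

View pics/w3.png

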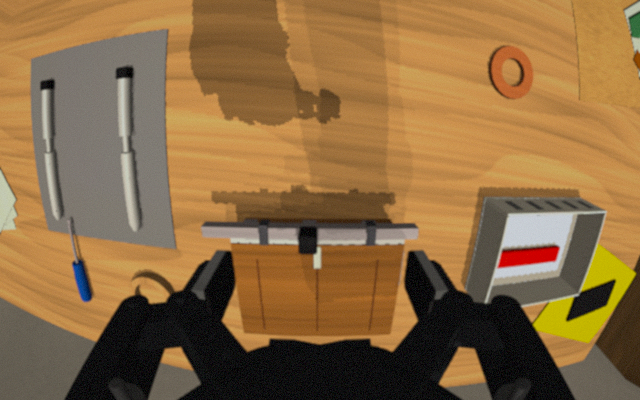

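```bash
cat > fit.py <<'E'
from h import *
np.set_printoptions(precision=4,suppress=True)
d=np.load('cloud.npz'); P=d['P']; col=d['col']; hsv=cv2.cvtColor(col,cv2.COLOR_RGB2HSV)
m=(abs(P[...,2]-.08)<.004)&(P[...,0]>.53)&(P[...,0]<.75)&(abs(P[...,1]-.1)<.15)
grey=m&(hsv[...,1]<110); wood=m&(hsv[...,1]>=150)
def edge(a,b,lo,hi,fn,w=.01):
    X=[];Y=[]
    for s in np.arange(lo,hi,w):
        k=(a>=s)&(a<s+w)
        if k.sum()>4: X.append(s+w/2);Y.append(fn(b[k]))
    X=np.array(X);Y=np.array(Y)
    for _ in range(5):
        p=np.polyfit(X,Y,1); e=abs(np.polyval(p,X)-Y); k=e<max(.0012,2*np.median(e)); X,Y=X[k],Y[k]
    return p,len(X),e.std()
g=P[m]; w=P[wood]
lo=lambda v:np.percentile(v,2); hi=lambda v:np.percentile(v,98)
pf,n,e=edge(g[:,1],g[:,0],-.02,.21,lambda v:v.min()); print('bar front: slope deg',-np.degrees(np.arctan(pf[0])),n,e)
yaw=-np.arctan(pf[0])
for y in [yaw,np.radians(6)]:
    c,s=np.cos(y),np.sin(y); B=np.array([[c,s],[-s,c]])
    L=g[:,:2]@B.T; Lw=w[:,:2]@B.T
    xf=np.median([L[(L[:,1]>t)&(L[:,1]<t+.01),0].min() for t in np.arange(-.06,.14,.01)])
    k=(Lw[:,0]>xf+.045)&(Lw[:,0]<xf+.1)
    pr=edge(Lw[k,0],Lw[k,1],xf+.045,xf+.1,lambda v:v.min(),.006); pl=edge(Lw[k,0],Lw[k,1],xf+.045,xf+.1,lambda v:v.max(),.006)
    yr=np.polyval(pr[0],xf+.07); yl=np.polyval(pl[0],xf+.07)
    kb=abs(Lw[:,1]-(yl+yr)/2)<.07; xb=[Lw[kb&(abs(Lw[:,1]-t)<.005),0].max() for t in np.arange(yr+.03,yl-.03,.01)]
    wx=[Lw[kb&(abs(Lw[:,1]-t)<.005),0].min() for t in np.arange(yr+.03,yl-.03,.01)]
    print('yaw',np.degrees(y),'barfront',xf,'sides',yr,yl,yl-yr,'slopes',pr,pl,'wood x',np.median(wx),np.median(xb))
    bl=L[L[:,0]<xf+.012]; print('bar y',bl[:,1].min(),bl[:,1].max())
    wh=m&(col.min(-1)>140)&(P[...,0]>.57); q=P[wh][:,:2]@B.T; print('white',np.median(q,0))
    xface=xf+.02; print('origin if bar: ',B.T@np.array([xface,(yr+yl)/2]),'back depth',np.median(xb)-xface)
    kn=P[(P[...,2]>.1045)&(P[...,2]<.113)&(abs(P[...,0]-.566)<.03)&(abs(P[...,1]-.09)<.05)][:,:2]@B.T; print('knob',(kn.min(0)+kn.max(0))/2,kn.mean(0))
E
python3 fit.py
```

```text
bar front: slope deg 5.9460611539133525 17 0.0001866390576983752
yaw 5.9460611539133525 barfront 0.5653127222130836 sides -0.05531849368509464 0.1432490868954649 0.19856758058055954 slopes (array([-0.0274, -0.0379]), 9, np.float64(0.0001886686601135205)) (array([0.0225, 0.129 ]), 10, np.float64(0.00022164453164011375)) wood x 0.5875166701605674 0.7262526818274694
bar y -0.0906599794243892 0.15901351103004935
white [ 0.5791 -0.0244]
origin if bar:  [0.5776 0.1044] back depth 0.14093995961438577
knob [0.573  0.0341] [0.5723 0.0342]
yaw 6.000000000000001 barfront 0.5653638185203973 sides -0.055917793419620276 0.14264996401892535 0.19856775743854563 slopes (array([-0.0283, -0.0379]), 9, np.float64(0.0001890385592932488)) (array([0.0215, 0.129 ]), 10, np.float64(0.00022144588578328528)) wood x 0.5875632837874694 0.726257566311258
bar y -0.09119942774181189 0.15847056473662682
white [ 0.5791 -0.025 ]
origin if bar:  [0.5776 0.1043] back depth 0.14089374779086072
knob [0.573  0.0336] [0.5724 0.0337]
```

The block fit is consistent: origin (0.5776, 0.1044), yaw 5.95°, width and depth as given, latch at about 0.025. Next I grip the knob.

```bash
python3 -c "
from plan import *
plan([.566,.0932,.16],185.95); plan([.566,.0932,.108],185.95,start=([.566,.0932,.16],185.95))"
```

```text
[[-1.64, -0.36, 2.75], [-1.64, -0.35, 2.75], [-1.64, -0.35, 2.76], [-1.63, -0.35, 2.75]]
4 rows, twist [-0.    -0.     0.002] ends [0.566  0.0932 0.16  ] [-1.7989e+02 -7.0000e-02 -1.7402e+02]
[[0.0, -0.0, 2.6], [0.0, -0.0, 2.6]]
2 rows, twist [0. 0. 0.] ends [0.566  0.0932 0.108 ] [ 180.      0.   -174.05]
```

Call:
move_arm:
  offset:
    - [-1.64,-0.36,2.75]
    - [-1.64,-0.35,2.75]
    - [-1.64,-0.35,2.76]
    - [-1.63,-0.35,2.75]
    - [0,0,1.3]
  twist:
    - [0,0,0.002]
    - [0,0,0.002]
    - [0,0,0.002]
    - [0,0,0.002]
    - [0,0,0]
  grip: [1,1,1,1,1]

```text
time: 8.0
ee_pos: [0.5661, 0.093, 0.1441]
tcp_rot: [-179.9, -0.2, -174.0]
wrist_force: [-1.1, -0.0, -0.2]
opening: 0.086
grasp_force: 0.0
```

Call:
move_arm:
  offset:
    - [0,0,1.3]
    - [0,0,1.3]
    - [0,0,1.3]
    - [0,0,0]
    - [0,0,0]
  twist:
    - [0,0,0]
    - [0,0,0]
    - [0,0,0]
    - [0,0,0]
    - [0,0,0]
  grip: [1,1,1,1,0]
  force: 20

```text
time: 8.5
ee_pos: [0.5659, 0.0933, 0.1086]
tcp_rot: [-179.9, -0.0, -173.8]
wrist_force: [0.3, 0.3, -0.1]
opening: 0.073
grasp_force: 0.0
```

Call:
move_arm:
  offset:
    - [0,0,0]
    - [0,0,0]
    - [0,0,0]
    - [0,0,0]
    - [0,0,0]
  twist:
    - [0,0,0]
    - [0,0,0]
    - [0,0,0]
    - [0,0,0]
    - [0,0,0]
  grip: [0,0,0,0,0]

```text
time: 9.0
ee_pos: [0.5662, 0.0933, 0.1086]
tcp_rot: [-179.9, -0.0, -173.8]
wrist_force: [-0.5, 0.7, 4.0]
opening: 0.0193
grasp_force: 24.9
```

Knob gripped, with an opening of 19 mm. I'll slide it open 26 mm.

Call:
move_arm:
  offset:
    - [0,-0.6,0]
    - [0,-0.8,0]
    - [0,-0.7,0]
    - [0,-0.4,0]
    - [0,-0.1,0]
  twist:
    - [0,0,0]
    - [0,0,0]
    - [0,0,0]
    - [0,0,0]
    - [0,0,0]
  grip: [0,0,0,0,0]

```text
time: 9.5
ee_pos: [0.5688, 0.0693, 0.1086]
tcp_rot: [179.8, -0.0, -173.8]
wrist_force: [-3.1, 21.1, 5.2]
opening: 0.0192
grasp_force: 25.3
```

Call:
move_arm:
  offset:
    - [0,0,0]
    - [0,0,0]
    - [0,0,0]
    - [0,0,0]
    - [0,0,0]
  twist:
    - [0,0,0]
    - [0,0,0]
    - [0,0,0]
    - [0,0,0]
    - [0,0,0]
  grip: [0,0,0.5,1,1]

```text
time: 10.0
ee_pos: [0.5687, 0.0668, 0.1079]
tcp_rot: [-179.9, -0.1, -173.9]
wrist_force: [-0.4, 0.4, -1.2]
opening: 0.0622
grasp_force: 0.0
```

```bash
python3 -c "
from plan import *
plan([.53,-.26,.27],182,start=([.5687,.0668,.228],185.95))"
```

```text
[[0.8, -3.57, -0.47], [0.78, -3.57, -0.47], [0.75, -3.58, -0.47], [0.72, -3.59, -0.47], [0.69, -3.59, -0.46]]
[[0.66, -3.6, -0.47], [0.63, -3.6, -0.46], [0.6, -3.6, -0.47], [0.57, -3.61, -0.46]]
9 rows, twist [ 0.    -0.     0.008] ends [ 0.53 -0.26  0.27] [ 180.      0.   -178.18]
```

Call:
move_arm:
  offset:
    - [0,0,-4]
    - [0,0,-4]
    - [0,0,-4]
    - [0.8,-3.57,-0.47]
    - [0.78,-3.57,-0.47]
  twist:
    - [0,0,0]
    - [0,0,0]
    - [0,0,0]
    - [0,0,0.008]
    - [0,0,0.008]
  grip: [1,1,1,1,1]

```text
time: 10.5
ee_pos: [0.5609, -0.0056, 0.2391]
tcp_rot: [-179.9, 0.1, -174.7]
wrist_force: [1.1, -0.5, -0.1]
opening: 0.0851
grasp_force: 0.0
```

Call:
move_arm:
  offset:
    - [0.75,-3.58,-0.47]
    - [0.72,-3.59,-0.47]
    - [0.69,-3.59,-0.46]
    - [0.66,-3.6,-0.47]
    - [0.63,-3.6,-0.46]
  twist:
    - [0,0,0.008]
    - [0,0,0.008]
    - [0,0,0.008]
    - [0,0,0.008]
    - [0,0,0.008]
  grip: [1,1,1,1,1]

```text
time: 11.0
ee_pos: [0.5392, -0.1886, 0.2615]
tcp_rot: [-179.9, -0.1, -177.1]
wrist_force: [0.6, 0.3, -0.3]
opening: 0.0856
grasp_force: 0.0
```

Call:
move_arm:
  offset:
    - [0.6,-3.6,-0.47]
    - [0.57,-3.61,-0.46]
    - [0,0,0]
    - [0,0,0]
    - [0,0,0]
  twist:
    - [0,0,0.008]
    - [0,0,0.008]
    - [0,0,0]
    - [0,0,0]
    - [0,0,0]
  grip: [1,1,1,1,1]

```text
time: 11.5
ee_pos: [0.5314, -0.2587, 0.2706]
tcp_rot: [-179.9, -0.1, -178.0]
wrist_force: [0.6, -0.4, 0.2]
opening: 0.0854
grasp_force: 0.0
```

```bash
cat > sp.py <<'E'
import sys; from h import *
np.set_printoptions(precision=4,suppress=True)
o=bot.get_obs(); print(o['ee_pos'],o['tcp_rot'],o['q'])
c=viewer.camera('wrist'); cv2.imwrite(f'pics/{sys.argv[1]}.png',c['color'][:,:,::-1])
W=wcam(o,c); f=200/np.tan(np.radians(c['vfov'])/2)
v,u=np.mgrid[0:400,0:640]; a=u-c['cx']; b=v-c['cy']; r=np.hypot(a,b)+1e-9; t=r/f
P=(np.stack([a/r*np.tan(t),b/r*np.tan(t),np.ones_like(r)],-1)*c['depth'][...,None])@W[:3,:3].T+W[:3,3]
np.savez('cloud.npz',P=P,col=c['color'])
hsv=cv2.cvtColor(c['color'],cv2.COLOR_RGB2HSV)
m=(P[...,2]>.009)&(P[...,2]<.032)&(P[...,0]>.34)&(P[...,0]<.68)&(P[...,1]<-.1)&(P[...,1]>-.42)&(hsv[...,1]<90)
n,lab,st,cen=cv2.connectedComponentsWithStats(m.astype(np.uint8))
for i in range(1,n):
    if st[i,4]<150: continue
    q=P[lab==i]; ln=cv2.fitLine((q[:,:2]*1000).astype(np.float32),cv2.DIST_HUBER,0,.01,.01).ravel()
    d=ln[:2]*np.sign(ln[0]); p0=ln[2:]/1000; s=(q[:,:2]-p0)@d; lat=(q[:,:2]-p0)@np.array([-d[1],d[0]])
    off=(np.percentile(lat,1)+np.percentile(lat,99))/2
    for e in (s.min(),s.max()): print(e,p0+d*e, 'V',np.median(hsv[lab==i][abs(s-e)<.008][:,2]))
    print('  len',s.max()-s.min(),'yaw',np.degrees(np.arctan2(d[1],d[0])),'lat',np.percentile(lat,[1,99]),'z',np.percentile(q[:,2],[5,50,95]),st[i,:5])
for t in ['spindle1','spindle1_tip']:
    for r in finder.pinpoint(c,t)[:4]: print(t,round(r['p'],2),np.round(r['position'],1),wz(o,c,r['position'],.013)[:2])
E
python3 sp.py s0
```

```text
[ 0.5314 -0.2587  0.2706] [-179.908    -0.0746 -177.955 ] [-25.9088  11.2649  19.0375  97.7954  -0.1162 -27.9538]
-0.11207382807078764 [ 0.3891 -0.1847] V 32.0
0.1279457091153376 [ 0.6287 -0.1705] V 148.0
  len 0.24001953718612523 yaw 3.3893933 lat [-0.0084  0.011 ] z [0.0144 0.0209 0.0231] [ 377   51   21  187 2709]
-0.1137668937114029 [ 0.3959 -0.3532] V 25.0
0.12695374932855533 [ 0.6366 -0.3485] V 165.0
  len 0.24072064303995822 yaw 1.1043011 lat [-0.011   0.0082] z [0.0143 0.0206 0.0228] [ 236   52   22  187 2652]
spindle1 0.74 [386.1 148.9] [ 0.5103 -0.1776]
spindle1 0.57 [245.7 151.8] [ 0.52   -0.3533]
spindle1 0.17 [251.4 232.8] [ 0.631  -0.3495]
spindle1_tip 0.91 [386.1 234.4] [ 0.6268 -0.1658]
```

View pics/s0.png

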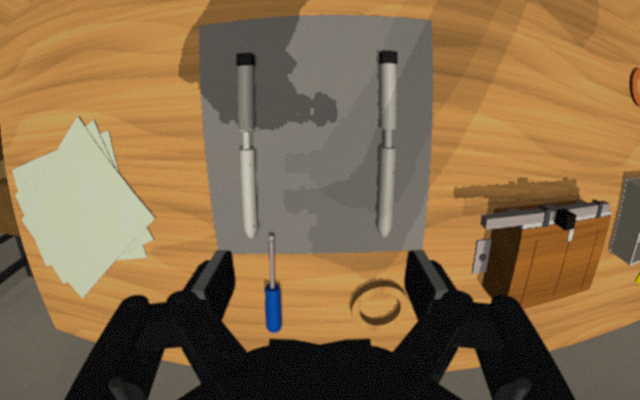

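Both spindles measure 240 mm long: A runs from cap (.389,-.185) to tip (.629,-.171), B from (.396,-.353) to (.637,-.349). I'll grasp A 155 mm behind its tip.

```bash
python3 -c "
from plan import *
plan([.474,-.1784,.10],183.4); plan([.474,-.1784,.028],183.4,.025,start=([.474,-.1784,.10],183.4))"
```

```text
[[1.09, 1.64, 3.42], [1.08, 1.65, 3.41], [1.07, 1.66, 3.42], [1.07, 1.66, 3.41], [1.06, 1.67, 3.42]]
5 rows, twist [-0.    -0.    -0.005] ends [ 0.474  -0.1784  0.1   ] [-1.7989e+02 -6.0000e-02 -1.7646e+02]
[[0.0, -0.0, 2.4], [0.0, -0.0, 2.4], [0.0, -0.0, 2.4]]
3 rows, twist [0. 0. 0.] ends [ 0.474  -0.1784  0.028 ] [-180.     0.  -176.6]
```

Call:
move_arm:
  offset:
    - [1.09,1.64,3.42]
    - [1.08,1.65,3.41]
    - [1.07,1.66,3.42]
    - [1.07,1.66,3.41]
    - [1.06,1.67,3.42]
  twist:
    - [0,0,-0.005]
    - [0,0,-0.005]
    - [0,0,-0.005]
    - [0,0,-0.005]
    - [0,0,-0.005]
  grip: [1,1,1,1,1]

```text
time: 12.15
ee_pos: [0.4733, -0.1779, 0.0987]
tcp_rot: [-179.9, -0.0, -176.5]
wrist_force: [0.1, 0.5, 0.3]
opening: 0.0854
grasp_force: 0.0
```

Call:
move_arm:
  offset:
    - [0,0,2.4]
    - [0,0,2.4]
    - [0,0,2.4]
    - [0,0,0]
    - [0,0,0]
  twist:
    - [0,0,0]
    - [0,0,0]
    - [0,0,0]
    - [0,0,0]
    - [0,0,0]
  grip: [1,1,1,1,1]

```text
time: 12.65
ee_pos: [0.4739, -0.1789, 0.0285]
tcp_rot: [-179.9, -0.1, -176.5]
wrist_force: [-0.1, -0.2, 0.3]
opening: 0.0853
grasp_force: 0.0
```

Call:
move_arm:
  offset:
    - [0,0,0]
    - [0,0,0]
    - [0,0,0]
    - [0,0,0]
    - [0,0,0]
  twist:
    - [0,0,0]
    - [0,0,0]
    - [0,0,0]
    - [0,0,0]
    - [0,0,0]
  grip: [0,0,0,0,0]
  force: 60

```text
time: 13.15
ee_pos: [0.4741, -0.1795, 0.0287]
tcp_rot: [-179.9, -0.0, -176.5]
wrist_force: [-0.5, 1.3, 3.2]
opening: 0.0176
grasp_force: 58.5
```

Call:
move_arm:
  offset:
    - [0,0,0]
    - [0,0,0]
    - [0,0,0]
    - [0,0,0]
    - [0,0,0]
  twist:
    - [0,0,0]
    - [0,0,0]
    - [0,0,0]
    - [0,0,0]
    - [0,0,0]
  grip: [0,0,0,0,0]

```text
time: 13.65
ee_pos: [0.4741, -0.1795, 0.0286]
tcp_rot: [-179.9, -0.0, -176.5]
wrist_force: [-2.7, -0.1, 6.1]
opening: 0.0173
grasp_force: 58.6
```

Call:
move_arm:
  offset:
    - [0,0,-1.5]
    - [0,0,-2.5]
    - [0,0,-3]
    - [0,0,-3]
    - [0,0,-3]
  twist:
    - [0,0,0]
    - [0,0,0]
    - [0,0,0]
    - [0,0,0]
    - [0,0,0]
  grip: [0,0,0,0,0]

```text
time: 14.15
ee_pos: [0.4737, -0.1791, 0.1599]
tcp_rot: [-179.9, -0.0, -176.5]
wrist_force: [-0.1, -0.7, -0.3]
opening: 0.0176
grasp_force: 58.8
```

```bash
cat > held.py <<'E'
# held rod line in tool frame from wrist cam: points near tool, grey, outside fingers
import sys; from h import *
np.set_printoptions(precision=4,suppress=True)
o=bot.get_obs(); print(o['ee_pos'],o['tcp_rot'],o['opening'],o['grasp_force'],o['wrist_force'])
c=viewer.camera('wrist'); cv2.imwrite(f'pics/{sys.argv[1]}.png',c['color'][:,:,::-1])
W=np.array(c['tool_from_camera']); f=200/np.tan(np.radians(c['vfov'])/2)
v,u=np.mgrid[0:400,0:640]; a=u-c['cx']; b=v-c['cy']; r=np.hypot(a,b)+1e-9; t=r/f
P=(np.stack([a/r*np.tan(t),b/r*np.tan(t),np.ones_like(r)],-1)*c['depth'][...,None])@W[:3,:3].T+W[:3,3]
m=(abs(P[...,1])<.013)&(P[...,0]>.014)&(P[...,0]<.12)&(P[...,2]>-.02)&(P[...,2]<.04)
q=P[m]; print(len(q))
for x in np.arange(.015,.12,.01):
    k=(q[:,0]>x)&(q[:,0]<x+.01)
    if k.sum()>5: print(round(x,3),k.sum(),'y',q[k,1].min(),q[k,1].max(),'ztop',np.percentile(q[k,2],3))
print('max x',q[:,0].max())
for n in ['scene','top']:
    c=viewer.camera(n); cv2.imwrite(f'pics/{sys.argv[1]}{n}.png',c['color'][:,:,::-1])
    for t in ['spindle1_tip','spindle1']:
        for r in finder.pinpoint(c,t)[:3]: print(n,t,round(r['p'],2),np.round(r['position'],1),dep(c,r['position']))
E
python3 held.py h0
```

```text
[ 0.4737 -0.1791  0.1599] [-179.8837   -0.0456 -176.5447] 0.017623791179845343 58.79099786281586 [-0.1152 -0.6857 -0.259 ]
7168
0.015 819 y -0.011747858892965543 0.007963924988867973 ztop 0.005583228028598131
0.025 900 y -0.011344420640482938 0.008202528777889982 ztop 0.00553761813381628
0.035 960 y -0.01164101696018329 0.007976270843397427 ztop 0.0054179459027821324
0.045 994 y -0.011840076705397683 0.007759362195332985 ztop 0.005420357378363443
0.055 1070 y -0.011646375970714024 0.008207142752826682 ztop 0.005339928524077852
0.065 1096 y -0.012085353824381194 0.007552021818694497 ztop 0.005112024258893852
0.075 1215 y -0.012244079096374094 0.007459835079874671 ztop 0.004905223123915272
0.085 42 y -0.010378605203420212 0.006623101209123872 ztop 0.005662469809514237
max x 0.0854595928586586
scene spindle1_tip 0.56 [240.6 217.4] [ 0.6263 -0.1636  0.152 ]
scene spindle1 0.91 [188.5 219. ] [ 0.4914 -0.3622  0.0021]
scene spindle1 0.53 [241.6 189. ] [ 0.5253 -0.1685  0.1584]
top spindle1_tip 0.6 [397.5 170.6] [ 0.6444 -0.1927  0.0042]
top spindle1 0.71 [399.2 216.8] [ 0.5039 -0.1534  0.2803]
top spindle1 0.6 [452.1 217.1] [ 0.4977 -0.1905  0.6085]
```

The held rod is well defined: its cap end is at tool x=.085, axis at tool (y≈-.0019, z≈.0155). Now to the pre-insert pose at bore 1.

```bash
python3 -c "
from plan import *
plan([.3712,.1552,.17],185.95); plan([.3712,.1552,.061],185.95,.03,start=([.3712,.1552,.17],185.95))"
```

```text
[[0.91, 3.77, -0.15], [0.89, 3.78, -0.15], [0.87, 3.78, -0.15], [0.85, 3.79, -0.15], [0.84, 3.79, -0.15]]
[[0.82, 3.8, -0.15], [0.79, 3.8, -0.14], [0.78, 3.81, -0.15], [0.76, 3.81, -0.14]]
9 rows, twist [-0.    -0.    -0.005] ends [0.3712 0.1552 0.17  ] [-1.7994e+02 -1.6000e-01 -1.7396e+02]
[[0.0, -0.0, 2.73], [0.0, -0.0, 2.72], [0.0, -0.0, 2.73], [0.0, -0.0, 2.72]]
4 rows, twist [0. 0. 0.] ends [0.3712 0.1552 0.061 ] [ 180.      0.   -174.05]
```

Call:
move_arm:
  offset:
    - [0.91,3.77,-0.15]
    - [0.89,3.78,-0.15]
    - [0.87,3.78,-0.15]
    - [0.85,3.79,-0.15]
    - [0.84,3.79,-0.15]
  twist:
    - [0,0,-0.005]
    - [0,0,-0.005]
    - [0,0,-0.005]
    - [0,0,-0.005]
    - [0,0,-0.005]
  grip: [0,0,0,0,0]

```text
time: 15.0
ee_pos: [0.416, 0.0076, 0.1642]
tcp_rot: [-179.9, -0.1, -175.1]
wrist_force: [0.4, -0.1, -1.7]
opening: 0.0177
grasp_force: 58.9
```

Call:
move_arm:
  offset:
    - [0.82,3.8,-0.15]
    - [0.79,3.8,-0.14]
    - [0.78,3.81,-0.15]
    - [0.76,3.81,-0.14]
    - [0,0,0]
  twist:
    - [0,0,-0.005]
    - [0,0,-0.005]
    - [0,0,-0.005]
    - [0,0,-0.005]
    - [0,0,0]
  grip: [0,0,0,0,0]

```text
time: 15.5
ee_pos: [0.37, 0.1581, 0.1699]
tcp_rot: [-179.9, -0.1, -173.7]
wrist_force: [-0.6, -0.7, -1.3]
opening: 0.0174
grasp_force: 59.1
```

Call:
move_arm:
  offset:
    - [0,0,2.73]
    - [0,0,2.72]
    - [0,0,2.73]
    - [0,0,2.72]
    - [0,0,0]
  twist:
    - [0,0,0]
    - [0,0,0]
    - [0,0,0]
    - [0,0,0]
    - [0,0,0]
  grip: [0,0,0,0,0]

```text
time: 16.0
ee_pos: [0.3692, 0.1534, 0.0578]
tcp_rot: [-179.8, -0.4, -174.0]
wrist_force: [0.5, -0.8, -1.1]
opening: 0.0177
grasp_force: 59.1
```

```bash
python3 held.py h1; python3 plan.py .3712 .1552 .061 185.95
```

```text
[0.3692 0.1534 0.0578] [-179.7716   -0.4416 -173.9819] 0.017653585785652362 59.0683650970459 [ 0.4934 -0.7708 -1.1218]
7189
0.015 816 y -0.011560841385778878 0.007981595598758273 ztop 0.005626403412599501
0.025 890 y -0.011374479295260182 0.008284375821664951 ztop 0.005516886761382726
0.035 969 y -0.011571975805200434 0.007966362668152456 ztop 0.00549326948153293
0.045 1008 y -0.01178845769210294 0.008313347654406274 ztop 0.005602229457236416
0.055 1070 y -0.011690972503359882 0.008209026665358743 ztop 0.005379483690013609
0.065 1101 y -0.012047101872674982 0.007584821055330242 ztop 0.005052222430745268
0.075 1205 y -0.012188630634247062 0.007431068637347812 ztop 0.004749952455469825
0.085 48 y -0.011568424419606338 0.00653571520706756 ztop 0.0062939675323563865
max x 0.08547751995591918
scene spindle1_tip 0.5 [362.7 213.7] [0.5724 0.1741 0.0827]
scene spindle1_tip 0.43 [312.2 227.1] [0.6157 0.0262 0.0849]
scene spindle1 0.76 [354.3 182.1] [ 0.3559  0.1766 -0.0002]
scene spindle1 0.56 [189.8 220.7] [ 0.5191 -0.3477  0.0254]
top spindle1_tip 0.6 [271.6 205.5] [0.5407 0.1763 0.002 ]
top spindle1_tip 0.52 [317.3 191.7] [0.5764 0.0415 0.0802]
top spindle1 0.77 [451.1 216.9] [ 0.5091 -0.3447  0.0166]
top spindle1 0.58 [273.8 252.4] [0.4282 0.1252 0.4525]
[[0.1, 0.03, 0.19]]
1 rows, twist [-0.001  0.001  0.002] ends [0.3712 0.1552 0.061 ] [-1.7998e+02 -1.0000e-02 -1.7408e+02]
```

View pics/h1.png

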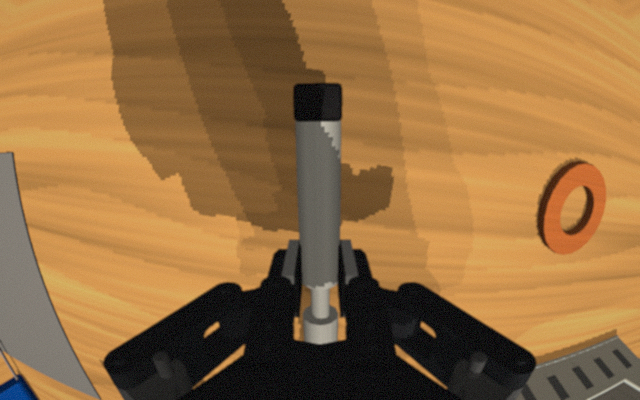

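Call:
move_arm:
  offset:
    - [0.1,0.03,0.19]
    - [0,0,0]
    - [0,0,0]
    - [0,0,0]
    - [0,0,0]
  twist:
    - [0,0,0]
    - [0,0,0]
    - [0,0,0]
    - [0,0,0]
    - [0,0,0]
  grip: [0,0,0,0,0]

```text
time: 16.85
ee_pos: [0.3705, 0.155, 0.0598]
tcp_rot: [-179.9, -0.1, -174.0]
wrist_force: [0.3, 0.5, -1.6]
opening: 0.0171
grasp_force: 59.1
```

Call:
move_arm:
  offset:
    - [-0.6,0,0]
    - [-1.2,0,0]
    - [-1.2,0,0]
    - [-0.8,0,0]
    - [-0.4,0,0]
  twist:
    - [0,0,0]
    - [0,0,0]
    - [0,0,0]
    - [0,0,0]
    - [0,0,0]
  grip: [0,0,0,0,0]

```text
time: 17.35
ee_pos: [0.4133, 0.1595, 0.0595]
tcp_rot: [-179.9, -0.1, -174.0]
wrist_force: [-1.0, 0.1, -0.5]
opening: 0.0175
grasp_force: 59.1
```

Call:
move_arm:
  offset:
    - [-0.4,0,0]
    - [-0.5,0,0]
    - [-0.5,0,0]
    - [-0.3,0,0]
    - [0,0,0]
  twist:
    - [0,0,0]
    - [0,0,0]
    - [0,0,0]
    - [0,0,0]
    - [0,0,0]
  grip: [0,0,0,0,0]

```text
time: 17.85
ee_pos: [0.4296, 0.1612, 0.0598]
tcp_rot: [-179.9, -0.0, -174.0]
wrist_force: [-0.0, -0.6, -2.1]
opening: 0.0178
grasp_force: 59.0
```

Call:
move_arm:
  offset:
    - [-0.4,0,-0.05]
    - [-0.6,0,-0.05]
    - [-0.6,0,0]
    - [-0.5,0,0]
    - [0,0,0]
  twist:
    - [0,0,0]
    - [0,0,0]
    - [0,0,0]
    - [0,0,0]
    - [0,0,0]
  grip: [0,0,0,0,0]

```text
time: 18.35
ee_pos: [0.4509, 0.1635, 0.0607]
tcp_rot: [-179.9, -0.0, -174.0]
wrist_force: [0.1, -2.4, -0.5]
opening: 0.0175
grasp_force: 59.0
```

Call:
move_arm:
  offset:
    - [-0.5,0,0]
    - [-0.7,0,0]
    - [-0.7,0,0]
    - [-0.5,0,0]
    - [0,0,0]
  twist:
    - [0,0,0]
    - [0,0,0]
    - [0,0,0]
    - [0,0,0]
    - [0,0,0]
  grip: [0,0,0,0,0]

```text
time: 18.85
ee_pos: [0.4748, 0.1661, 0.0606]
tcp_rot: [-179.9, -0.0, -174.0]
wrist_force: [0.9, -0.7, -1.1]
opening: 0.0175
grasp_force: 59.0
```

```bash
python3 held.py h2 | head -12
```

```text
[0.4748 0.1661 0.0606] [-179.8943   -0.0274 -173.9704] 0.017535727146646547 59.008689522743225 [ 0.8634 -0.6747 -1.0942]
7204
0.015 801 y -0.011476254992472784 0.007998631127407245 ztop 0.00568187304613782
0.025 899 y -0.011411386144944765 0.00856486868382726 ztop 0.005485953376337712
0.035 969 y -0.011108962047438883 0.008576583164704403 ztop 0.005521847030712247
0.045 1029 y -0.011470331854550757 0.00822968637795422 ztop 0.005547532453899316
0.055 1055 y -0.01120367260221107 0.008544520214317482 ztop 0.005557841110204494
0.065 1121 y -0.01165060620192116 0.0085358340494082 ztop 0.005195650891145931
0.075 1199 y -0.011781905973093197 0.008260657546987522 ztop 0.005021116309981213
0.085 50 y -0.010791393857077194 0.0072981189630267965 ztop 0.00625713431262339
max x 0.08550747017412347
scene spindle1 0.93 [187.6 218.8] [ 0.4926 -0.3642  0.0046]
```

The tip is about 60 mm in with no contact force. I'll release, lift and go look at spindle B.

```bash
python3 -c "
from plan import *
plan([.53,-.26,.27],182,start=([.4748,.1661,.18],186))"
```

```text
[[-0.09, -3.9, -0.82], [-0.12, -3.9, -0.82], [-0.14, -3.9, -0.82], [-0.16, -3.9, -0.82], [-0.19, -3.9, -0.82]]
[[-0.21, -3.9, -0.82], [-0.24, -3.9, -0.82], [-0.26, -3.9, -0.82], [-0.28, -3.9, -0.81], [-0.31, -3.9, -0.82]]
[[-0.32, -3.9, -0.81]]
11 rows, twist [-0.    -0.     0.006] ends [ 0.53 -0.26  0.27] [-180.      0.   -177.78]
```

Call:
move_arm:
  offset:
    - [0,0,0]
    - [0,0,0]
    - [0,0,0]
    - [0,0,0]
    - [0,0,0]
  twist:
    - [0,0,0]
    - [0,0,0]
    - [0,0,0]
    - [0,0,0]
    - [0,0,0]
  grip: [0.4,0.7,1,1,1]

```text
time: 19.7
ee_pos: [0.474, 0.166, 0.0607]
tcp_rot: [-179.9, -0.1, -173.9]
wrist_force: [-0.0, -0.2, -0.9]
opening: 0.0854
grasp_force: 0.0
```

Call:
move_arm:
  offset:
    - [0,0,-2]
    - [0,0,-2.5]
    - [0,0,-2.5]
    - [0,0,-2.5]
    - [0,0,-2.5]
  twist:
    - [0,0,0]
    - [0,0,0]
    - [0,0,0]
    - [0,0,0]
    - [0,0,0]
  grip: [1,1,1,1,1]

```text
time: 20.2
ee_pos: [0.474, 0.1662, 0.1818]
tcp_rot: [-179.9, -0.1, -174.0]
wrist_force: [0.8, -0.1, 0.7]
opening: 0.0852
grasp_force: 0.0
```

Call:
move_arm:
  offset:
    - [-0.09,-3.9,-0.82]
    - [-0.12,-3.9,-0.82]
    - [-0.14,-3.9,-0.82]
    - [-0.16,-3.9,-0.82]
    - [-0.19,-3.9,-0.82]
  twist:
    - [0,0,0.006]
    - [0,0,0.006]
    - [0,0,0.006]
    - [0,0,0.006]
    - [0,0,0.006]
  grip: [1,1,1,1,1]

```text
time: 20.7
ee_pos: [0.4992, -0.0287, 0.2225]
tcp_rot: [-179.9, -0.0, -175.7]
wrist_force: [2.0, -0.3, 0.1]
opening: 0.0852
grasp_force: 0.0
```

Call:
move_arm:
  offset:
    - [-0.21,-3.9,-0.82]
    - [-0.24,-3.9,-0.82]
    - [-0.26,-3.9,-0.82]
    - [-0.28,-3.9,-0.81]
    - [-0.31,-3.9,-0.82]
  twist:
    - [0,0,0.006]
    - [0,0,0.006]
    - [0,0,0.006]
    - [0,0,0.006]
    - [0,0,0.006]
  grip: [1,1,1,1,1]

```text
time: 21.2
ee_pos: [0.5246, -0.2226, 0.2637]
tcp_rot: [-179.9, -0.0, -177.4]
wrist_force: [0.2, 0.8, 0.9]
opening: 0.0854
grasp_force: 0.0
```

Call:
move_arm:
  offset:
    - [-0.32,-3.9,-0.81]
    - [0,0,0]
    - [0,0,0]
    - [0,0,0]
    - [0,0,0]
  twist:
    - [0,0,0.006]
    - [0,0,0]
    - [0,0,0]
    - [0,0,0]
    - [0,0,0]
  grip: [1,1,1,1,1]

```text
time: 21.7
ee_pos: [0.5296, -0.2587, 0.2715]
tcp_rot: [-179.9, -0.1, -177.7]
wrist_force: [-0.7, 0.8, 0.9]
opening: 0.0854
grasp_force: 0.0
```

```bash
python3 sp.py s1; python3 - <<'E'
from h import *
c=viewer.camera('scene'); cv2.imwrite('pics/sc1.png',cv2.resize(c['color'][140:300,220:460,::-1],None,fx=3,fy=3))
E
```

```text
[ 0.5296 -0.2587  0.2715] [-179.8956   -0.0513 -177.6683] [-25.9805  11.0272  18.8628  97.8312  -0.1162 -28.3122]
-0.11326580989739284 [ 0.397  -0.3535] V 28.0
0.12664009727968498 [ 0.6369 -0.3483] V 164.0
  len 0.23990590717707783 yaw 1.2438296 lat [-0.0107  0.0084] z [0.0141 0.0206 0.0229] [ 236   54   22  185 2628]
spindle1 0.98 [591.4 172.2] [0.5124 0.2044]
spindle1 0.69 [240.8 150.1] [ 0.5168 -0.36  ]
spindle1 0.47 [556.8 213.6] [0.5885 0.1351]
spindle1 0.24 [541.1 204. ] [0.5729 0.0914]
spindle1_tip 0.48 [244.8 150.9] [ 0.5178 -0.3548]
```

View pics/sc1.png

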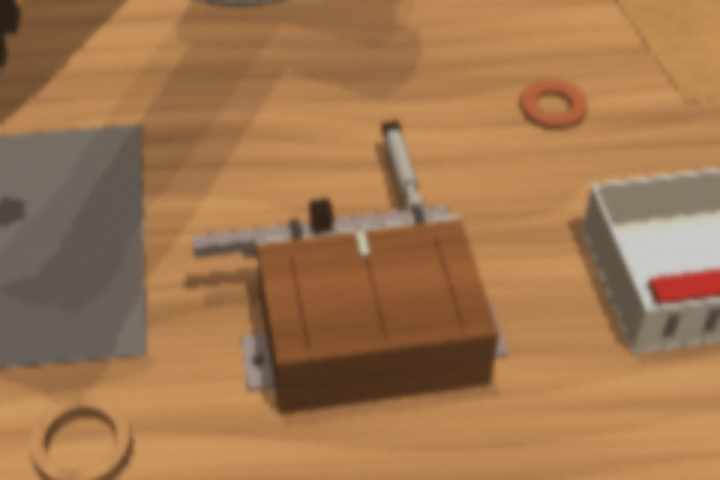

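The scene crop shows spindle A started in the left bore, at (400,165) in the crop. B hasn't moved, so I'll grasp B.

```bash
python3 -c "
from plan import *
plan([.482,-.352,.10],181.24)"
```

```text
[[0.85, -1.51, 2.86], [0.85, -1.51, 2.87], [0.85, -1.52, 2.86], [0.84, -1.52, 2.87], [0.84, -1.52, 2.86]]
[[0.83, -1.52, 2.87]]
6 rows, twist [-0.    -0.     0.003] ends [ 0.482 -0.352  0.1  ] [-1.7988e+02 -4.0000e-02 -1.7871e+02]
```

Call:
move_arm:
  offset:
    - [0.85,-1.51,2.86]
    - [0.85,-1.51,2.87]
    - [0.85,-1.52,2.86]
    - [0.84,-1.52,2.87]
    - [0.84,-1.52,2.86]
  twist:
    - [0,0,0.003]
    - [0,0,0.003]
    - [0,0,0.003]
    - [0,0,0.003]
    - [0,0,0.003]
  grip: [1,1,1,1,1]

```text
time: 22.4
ee_pos: [0.4894, -0.3374, 0.1275]
tcp_rot: [-179.9, -0.0, -178.6]
wrist_force: [-0.1, -0.7, 0.4]
opening: 0.0852
grasp_force: 0.0
```

Call:
move_arm:
  offset:
    - [0.83,-1.52,2.87]
    - [0,0,2.4]
    - [0,0,2.4]
    - [0,0,2.4]
    - [0,0,0]
  twist:
    - [0,0,0.003]
    - [0,0,0]
    - [0,0,0]
    - [0,0,0]
    - [0,0,0]
  grip: [1,1,1,1,1]

```text
time: 22.9
ee_pos: [0.4801, -0.3513, 0.0245]
tcp_rot: [179.9, -0.3, -178.8]
wrist_force: [-1.3, 0.6, -0.3]
opening: 0.0856
grasp_force: 0.0
```

Call:
move_arm:
  offset:
    - [0,0,0]
    - [0,0,0]
    - [0,0,0]
    - [0,0,0]
    - [0,0,0]
  twist:
    - [0,0,0]
    - [0,0,0]
    - [0,0,0]
    - [0,0,0]
    - [0,0,0]
  grip: [1,1,0,0,0]
  force: 60

```text
time: 23.4
ee_pos: [0.482, -0.3529, 0.0284]
tcp_rot: [-179.9, -0.0, -178.8]
wrist_force: [-0.0, -0.6, 0.7]
opening: 0.0436
grasp_force: 0.0
```

Call:
move_arm:
  offset:
    - [0,0,0]
    - [0,0,0]
    - [0,0,0]
    - [0,0,0]
    - [0,0,0]
  twist:
    - [0,0,0]
    - [0,0,0]
    - [0,0,0]
    - [0,0,0]
    - [0,0,0]
  grip: [0,0,0,0,0]

```text
time: 23.9
ee_pos: [0.4819, -0.3529, 0.0282]
tcp_rot: [-179.9, -0.0, -178.8]
wrist_force: [-1.1, 1.0, 5.7]
opening: 0.0176
grasp_force: 58.9
```

Call:
move_arm:
  offset:
    - [0,0,-1.5]
    - [0,0,-2.5]
    - [0,0,-3]
    - [0,0,-3]
    - [0,0,-3]
  twist:
    - [0,0,0]
    - [0,0,0]
    - [0,0,0]
    - [0,0,0]
    - [0,0,0]
  grip: [0,0,0,0,0]

```text
time: 24.4
ee_pos: [0.4816, -0.3523, 0.1594]
tcp_rot: [-179.9, -0.1, -178.8]
wrist_force: [0.4, -1.0, -2.1]
opening: 0.0177
grasp_force: 58.7
```

```bash
python3 held.py h3|head -11
```

```text
[ 0.4816 -0.3523  0.1594] [-179.8995   -0.0659 -178.7688] 0.017713050862318655 58.73247563838959 [ 0.4203 -1.027  -2.1311]
7263
0.015 808 y -0.011072326724731074 0.007915838877495448 ztop 0.005222410911623809
0.025 913 y -0.01141740109066544 0.008768918372521197 ztop 0.005135175930026636
0.035 959 y -0.011092850492910297 0.00838542366478871 ztop 0.005117656352470525
0.045 1031 y -0.011347625773586754 0.008615729447186159 ztop 0.005050707027986027
0.055 1091 y -0.011221579819283364 0.008500864227921815 ztop 0.004895531314831935
0.065 1119 y -0.011393130835518014 0.008760212214762739 ztop 0.004585768447154308
0.075 1227 y -0.011363716631725102 0.008661339427089713 ztop 0.004307445554810621
0.085 40 y -0.00926792555207337 0.006470624947155192 ztop 0.006113118201812193
max x 0.08538023895776867
```

```bash
python3 -c "
from plan import *
plan([.3858,.0155,.17],185.95)"
```

```text
[[0.88, 3.7, -0.14], [0.85, 3.7, -0.14], [0.82, 3.71, -0.14], [0.79, 3.72, -0.14], [0.76, 3.72, -0.13]]
[[0.73, 3.73, -0.14], [0.69, 3.73, -0.13], [0.67, 3.74, -0.14], [0.63, 3.74, -0.13], [0.61, 3.75, -0.14]]
10 rows, twist [-0.    -0.    -0.008] ends [0.3858 0.0155 0.17  ] [-1.7999e+02 -1.7000e-01 -1.7419e+02]
```

Call:
move_arm:
  offset:
    - [0.88,3.7,-0.14]
    - [0.85,3.7,-0.14]
    - [0.82,3.71,-0.14]
    - [0.79,3.72,-0.14]
    - [0.76,3.72,-0.13]
  twist:
    - [0,0,-0.008]
    - [0,0,-0.008]
    - [0,0,-0.008]
    - [0,0,-0.008]
    - [0,0,-0.008]
  grip: [0,0,0,0,0]

```text
time: 25.25
ee_pos: [0.4328, -0.1672, 0.1631]
tcp_rot: [-179.9, -0.2, -176.5]
wrist_force: [0.1, -0.3, -2.3]
opening: 0.018
grasp_force: 58.9
```

Call:
move_arm:
  offset:
    - [0.73,3.73,-0.14]
    - [0.69,3.73,-0.13]
    - [0.67,3.74,-0.14]
    - [0.63,3.74,-0.13]
    - [0.61,3.75,-0.14]
  twist:
    - [0,0,-0.008]
    - [0,0,-0.008]
    - [0,0,-0.008]
    - [0,0,-0.008]
    - [0,0,-0.008]
  grip: [0,0,0,0,0]

```text
time: 25.75
ee_pos: [0.3851, 0.0164, 0.1699]
tcp_rot: [-179.9, -0.1, -174.2]
wrist_force: [0.8, -0.1, -2.6]
opening: 0.0177
grasp_force: 58.9
```

Call:
move_arm:
  offset:
    - [0,0,0]
    - [0,0,2.5]
    - [0,0,3]
    - [0,0,3]
    - [0,0,2.4]
  twist:
    - [0,0,0]
    - [0,0,0]
    - [0,0,0]
    - [0,0,0]
    - [0,0,0]
  grip: [0,0,0,0,0]

```text
time: 26.25
ee_pos: [0.3851, 0.0146, 0.0593]
tcp_rot: [-179.9, -0.2, -174.2]
wrist_force: [0.2, -0.9, -1.5]
opening: 0.0174
grasp_force: 59.1
```

Call:
move_arm:
  offset:
    - [0,0,0]
    - [0,0,0]
    - [0,0,0]
    - [0,0,0]
    - [0,0,0]
  twist:
    - [0,0,0]
    - [0,0,0]
    - [0,0,0]
    - [0,0,0]
    - [0,0,0]
  grip: [0,0,0,0,0]

```text
time: 26.75
ee_pos: [0.3868, 0.0149, 0.0628]
tcp_rot: [-179.9, 0.0, -174.2]
wrist_force: [0.1, 0.0, -1.6]
opening: 0.0177
grasp_force: 59.1
```

```bash
python3 held.py h4|head -11;  python3 plan.py .3858 .0155 .0603 185.95
```

```text
[0.3868 0.0149 0.0628] [-179.8876    0.0312 -174.1869] 0.017697802235174368 59.09014105796814 [ 0.121   0.0452 -1.6334]
7286
0.015 810 y -0.011058379218939903 0.0079294306020638 ztop 0.005174541753295788
0.025 905 y -0.011526301946472578 0.008731017125202047 ztop 0.004992877125336411
0.035 969 y -0.011097652103638606 0.008395730317654528 ztop 0.00498068476695247
0.045 1031 y -0.01140648037450764 0.008686841482659505 ztop 0.004879676463550276
0.055 1088 y -0.011186456473847124 0.008584515800699745 ztop 0.004843696393504307
0.065 1136 y -0.011370127801103634 0.00872681307167849 ztop 0.00450189008258045
0.075 1222 y -0.011284056910714768 0.008661751971039243 ztop 0.004249927924371554
0.085 46 y -0.009961949605688275 0.007760458217382906 ztop 0.006257578081523921
max x 0.08548854808111642
[[0.03, 0.06, 0.16]]
1 rows, twist [-0.002 -0.001 -0.002] ends [0.3858 0.0155 0.0603] [ 179.99    0.   -174.07]
```

Call:
move_arm:
  offset:
    - [0.05,0.06,0.2]
    - [0,0,0]
    - [0,0,0]
    - [-0.6,0,0]
    - [-1.2,0,0]
  twist:
    - [0,0,-0.002]
    - [0,0,0]
    - [0,0,0]
    - [0,0,0]
    - [0,0,0]
  grip: [0,0,0,0,0]

```text
time: 27.6
ee_pos: [0.4038, 0.0173, 0.06]
tcp_rot: [-179.9, -0.0, -174.1]
wrist_force: [-0.3, -0.2, -2.4]
opening: 0.0178
grasp_force: 59.1
```

Call:
move_arm:
  offset:
    - [-1.2,0,0]
    - [-0.8,0,0]
    - [-0.4,0,0]
    - [0,0,0]
    - [0,0,0]
  twist:
    - [0,0,0]
    - [0,0,0]
    - [0,0,0]
    - [0,0,0]
    - [0,0,0]
  grip: [0,0,0,0,0]

```text
time: 28.1
ee_pos: [0.4271, 0.0198, 0.0597]
tcp_rot: [-179.9, -0.1, -174.1]
wrist_force: [-0.2, -0.8, -2.5]
opening: 0.0177
grasp_force: 59.1
```

Call:
move_arm:
  offset:
    - [-0.4,0,0]
    - [-0.5,0,0]
    - [-0.5,0,0]
    - [-0.3,0,0]
    - [0,0,0]
  twist:
    - [0,0,0]
    - [0,0,0]
    - [0,0,0]
    - [0,0,0]
    - [0,0,0]
  grip: [0,0,0,0,0]

```text
time: 28.6
ee_pos: [0.4447, 0.0216, 0.0598]
tcp_rot: [-179.9, -0.1, -174.1]
wrist_force: [0.9, -0.4, -1.2]
opening: 0.0178
grasp_force: 59.1
```

Call:
move_arm:
  offset:
    - [-0.4,0,-0.03]
    - [-0.6,0,-0.02]
    - [-0.6,0,0]
    - [-0.5,0,0]
    - [0,0,0]
  twist:
    - [0,0,0]
    - [0,0,0]
    - [0,0,0]
    - [0,0,0]
    - [0,0,0]
  grip: [0,0,0,0,0]

```text
time: 29.1
ee_pos: [0.4658, 0.0238, 0.0602]
tcp_rot: [-179.9, -0.1, -174.1]
wrist_force: [-0.4, 0.6, -2.1]
opening: 0.0177
grasp_force: 59.1
```

Call:
move_arm:
  offset:
    - [-0.5,0,0]
    - [-0.7,0,0]
    - [-0.7,0,0]
    - [-0.5,0,0]
    - [0,0,0]
  twist:
    - [0,0,0]
    - [0,0,0]
    - [0,0,0]
    - [0,0,0]
    - [0,0,0]
  grip: [0,0,0,0,0]

```text
time: 29.6
ee_pos: [0.4897, 0.0263, 0.0602]
tcp_rot: [-179.9, -0.1, -174.1]
wrist_force: [-0.7, 0.4, -2.0]
opening: 0.0179
grasp_force: 59.1
```

```bash
python3 held.py h5|head -12; python3 - <<'E'
from h import *
c=viewer.camera('scene'); cv2.imwrite('pics/sc2.png',cv2.resize(c['color'][140:300,220:460,::-1],None,fx=3,fy=3))
E
```

```text
[0.4897 0.0263 0.0602] [-179.8914   -0.0564 -174.0705] 0.017860033033504103 59.09217953681946 [-0.6523  0.3731 -1.9535]
7282
0.015 799 y -0.01107737695557314 0.007904160479587535 ztop 0.005167528385701517
0.025 923 y -0.011457306060319078 0.008736623901340088 ztop 0.005097333720848134
0.035 956 y -0.01106583397566734 0.00848006852357487 ztop 0.004882303249169326
0.045 1035 y -0.011477013315023385 0.008679362747191255 ztop 0.004908195216293879
0.055 1088 y -0.011209402910856163 0.008532962602555615 ztop 0.004865671597708634
0.065 1134 y -0.011366671438703289 0.008717992240849242 ztop 0.004569939588622615
0.075 1220 y -0.011344961254296548 0.008709308529110898 ztop 0.0042602965789899265
0.085 45 y -0.010478624444329834 0.0077232699728209085 ztop 0.0063736217801510404
max x 0.08548279635887317
scene spindle1 0.75 [189.9 282.2] [ 0.7344 -0.3123  0.0184]
```

View pics/sc2.png

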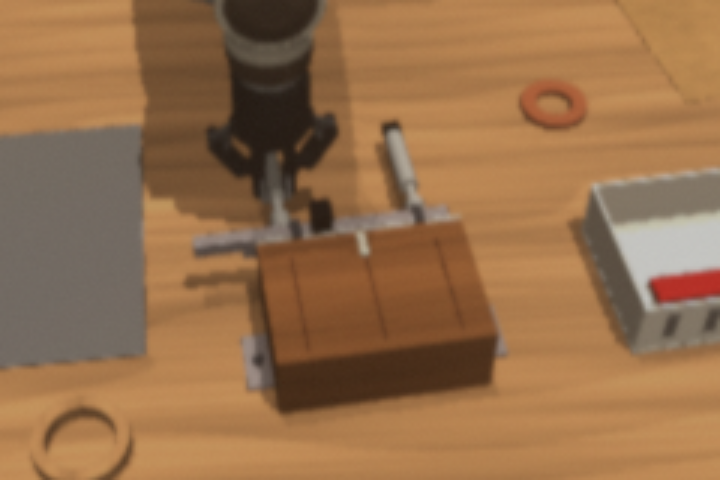

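Both are started, with A's cap at (392,130) in the crop and B still held. I'll release B, move 40 mm back along it and measure the droop.

Call:
move_arm:
  offset:
    - [0,0,0]
    - [0,0,0]
    - [0,0,0]
    - [0,0,0]
    - [0,0,0]
  twist:
    - [0,0,0]
    - [0,0,0]
    - [0,0,0]
    - [0,0,0]
    - [0,0,0]
  grip: [0.4,0.7,1,1,1]

```text
time: 30.5
ee_pos: [0.4891, 0.0262, 0.0603]
tcp_rot: [-179.9, -0.0, -174.1]
wrist_force: [-0.4, 0.2, -0.2]
opening: 0.0854
grasp_force: 0.0
```

Call:
move_arm:
  offset:
    - [1,0,0]
    - [1.5,0,0]
    - [1,0,0]
    - [0.5,0,0]
    - [0,0,0]
  twist:
    - [0,0,0]
    - [0,0,0]
    - [0,0,0]
    - [0,0,0]
    - [0,0,0]
  grip: [1,1,1,1,1]

```text
time: 31.0
ee_pos: [0.4489, 0.022, 0.0605]
tcp_rot: [-179.9, -0.0, -174.1]
wrist_force: [0.8, 1.4, -0.3]
opening: 0.0852
grasp_force: 0.0
```

```bash
sed -i 's/>.014)/>-.02)/; s/np.arange(.015,/np.arange(-.015,/' held.py; python3 held.py h6|head -14
```

```text
[0.4489 0.022  0.0605] [-179.8905   -0.0238 -174.0754] 0.08524705804915014 0.0 [ 0.7884  1.4147 -0.2774]
4867
-0.015 588 y -0.010923994484162066 0.008225871559221325 ztop 0.01610718412047598
-0.005 629 y -0.010702407941102464 0.00870438356813353 ztop 0.016905707084688353
0.005 690 y -0.011081105260012465 0.008422429411678551 ztop 0.017679719725398613
0.015 739 y -0.011418448495190964 0.008155260667488761 ztop 0.018492937191978816
0.025 747 y -0.011245185654945065 0.008599720077830195 ztop 0.018963973607092042
0.035 952 y -0.011149034954645672 0.008970576709943551 ztop 0.019523014834961817
0.045 241 y -0.01072669495185408 0.007944126865383015 ztop 0.02051876285982692
max x 0.04633072475576958
scene spindle1_tip 0.66 [459.9 232. ] [0.6072 0.4623 0.0205]
scene spindle1 0.73 [359.3 206.7] [0.546  0.1672 0.0843]
scene spindle1 0.49 [311.1 210.2] [0.5152 0.0252 0.0441]
top spindle1 0.71 [273.3 217.6] [0.5045 0.1664 0.0488]
```

Call:
move_arm:
  offset:
    - [0,0,0.5]
    - [0,0,0.5]
    - [0,0,0.45]
    - [0,0,0]
    - [0,0,0]
  twist:
    - [0,0,0]
    - [0,0,0]
    - [0,0,0]
    - [0,-0.035,0]
    - [0,-0.035,0]
  grip: [1,1,1,1,1]

```text
time: 31.85
ee_pos: [0.4492, 0.0221, 0.045]
tcp_rot: [-179.9, 4.0, -174.1]
wrist_force: [0.8, -0.4, -0.0]
opening: 0.0853
grasp_force: 0.0
```

Call:
move_arm:
  offset:
    - [0,0,0]
    - [0,0,0]
    - [0,0,0]
    - [0,0,0]
    - [0,0,0]
  twist:
    - [0,0,0]
    - [0,0,0]
    - [0,0,0]
    - [0,0,0]
    - [0,0,0]
  grip: [1,0,0,0,0]
  force: 60

```text
time: 32.35
ee_pos: [0.4494, 0.0221, 0.0457]
tcp_rot: [-179.9, 3.9, -174.1]
wrist_force: [-0.2, 0.4, 0.3]
opening: 0.0281
grasp_force: 0.0
```

Call:
move_arm:
  offset:
    - [0,0,0]
    - [0,0,0]
    - [0,0,0]
    - [0,0,0]
    - [0,0,0]
  twist:
    - [0,0,0]
    - [0,0,0]
    - [0,0,0]
    - [0,0,0]
    - [0,0,0]
  grip: [0,0,0,0,0]

```text
time: 32.85
ee_pos: [0.4494, 0.0221, 0.0459]
tcp_rot: [-179.9, 4.0, -174.1]
wrist_force: [0.7, 0.2, -0.2]
opening: 0.0176
grasp_force: 58.5
```

```bash
python3 held.py h7|head -10
```

```text
[0.4494 0.0221 0.0459] [-179.8922    3.965  -174.0649] 0.017567561505879126 58.545448780059814 [ 0.6918  0.2349 -0.1641]
9573
-0.015 746 y -0.012295080547546279 0.009355025977831666 ztop -0.015157842783828009
-0.005 969 y -0.012195005859177167 0.00932340401364759 ztop -0.015854703634809557
0.005 1705 y -0.012996478833740716 0.012993021616105329 ztop -0.016247495632593735
0.015 862 y -0.011557242416622001 0.008825971405688275 ztop 0.002543921988356395
0.025 887 y -0.011205896902737312 0.008463740231561847 ztop 0.0023787747154266205
0.035 1065 y -0.011290566771952651 0.008748596682049019 ztop 0.002139022184502828
0.045 625 y -0.011191307876611123 0.008495763404280885 ztop 0.0028513553096196657
0.075 63 y -0.012682106592564581 0.012735228960394269 ztop 0.03908228599613986
```

Call:
move_arm:
  offset:
    - [0,0,-0.29]
    - [0,0,-0.29]
    - [0,0,-0.29]
    - [0,0,-0.29]
    - [0,0,0]
  twist:
    - [0,0.0175,0]
    - [0,0.0175,0]
    - [0,0.0175,0]
    - [0,0.0175,0]
    - [0,0,0]
  grip: [0,0,0,0,0]

```text
time: 33.7
ee_pos: [0.4491, 0.022, 0.0576]
tcp_rot: [-179.9, -0.1, -174.1]
wrist_force: [0.0, -0.1, -2.8]
opening: 0.0178
grasp_force: 58.6
```

Call:
move_arm:
  offset:
    - [0,0,0]
    - [-0.3,0,0]
    - [-0.5,0,0]
    - [-0.4,0,0]
    - [0,0,0]
  twist:
    - [0,0,0]
    - [0,0,0]
    - [0,0,0]
    - [0,0,0]
    - [0,0,0]
  grip: [0,0,0,0,0]

```text
time: 34.2
ee_pos: [0.4613, 0.0233, 0.0573]
tcp_rot: [-179.9, -0.0, -174.1]
wrist_force: [0.6, 0.3, -1.3]
opening: 0.0177
grasp_force: 58.6
```

Call:
move_arm:
  offset:
    - [-0.5,0,0]
    - [-0.8,0,0]
    - [-0.8,0,0]
    - [-0.5,0,0]
    - [0,0,0]
  twist:
    - [0,0,0]
    - [0,0,0]
    - [0,0,0]
    - [0,0,0]
    - [0,0,0]
  grip: [0,0,0,0,0]

```text
time: 34.7
ee_pos: [0.4873, 0.026, 0.0572]
tcp_rot: [-179.9, -0.1, -174.1]
wrist_force: [0.7, 0.4, -1.9]
opening: 0.0181
grasp_force: 58.6
```

Call:
move_arm:
  offset:
    - [-0.4,0,0]
    - [-0.5,0,0]
    - [-0.4,0,0]
    - [-0.2,0,0]
    - [0,0,0]
  twist:
    - [0,0,0]
    - [0,0,0]
    - [0,0,0]
    - [0,0,0]
    - [0,0,0]
  grip: [0,0,0,0,0]

```text
time: 35.2
ee_pos: [0.5018, 0.0275, 0.0573]
tcp_rot: [-179.9, -0.1, -174.1]
wrist_force: [0.1, -0.3, -2.3]
opening: 0.0174
grasp_force: 58.6
```

Call:
move_arm:
  offset:
    - [-0.15,0,0]
    - [-0.15,0,0]
    - [-0.15,0,0]
    - [-0.15,0,0]
    - [0,0,0]
  twist:
    - [0,0,0]
    - [0,0,0]
    - [0,0,0]
    - [0,0,0]
    - [0,0,0]
  grip: [0,0,0,0,0]

```text
time: 35.7
ee_pos: [0.5077, 0.0281, 0.0573]
tcp_rot: [-179.9, -0.0, -174.1]
wrist_force: [0.5, 0.5, -1.8]
opening: 0.0176
grasp_force: 58.6
```

Call:
move_arm:
  offset:
    - [-0.15,0,0]
    - [-0.15,0,0]
    - [-0.1,0,0]
    - [0,0,0]
    - [0,0,0]
  twist:
    - [0,0,0]
    - [0,0,0]
    - [0,0,0]
    - [0,0,0]
    - [0,0,0]
  grip: [0,0,0,0,0]

```text
time: 36.2
ee_pos: [0.5115, 0.0285, 0.0573]
tcp_rot: [-179.9, -0.1, -174.1]
wrist_force: [0.2, 0.8, -2.0]
opening: 0.0178
grasp_force: 58.6
```

Call:
move_arm:
  offset:
    - [-0.1,0,0]
    - [-0.1,0,0]
    - [0,0,0]
    - [0,0,0]
    - [0,0,0]
  twist:
    - [0,0,0]
    - [0,0,0]
    - [0,0,0]
    - [0,0,0]
    - [0,0,0]
  grip: [0,0,0,0,0]

```text
time: 36.7
ee_pos: [0.5131, 0.0287, 0.0572]
tcp_rot: [-179.9, -0.1, -174.1]
wrist_force: [-3.2, -0.6, -1.6]
opening: 0.018
grasp_force: 58.6
```

```bash
python3 held.py h8|head -10
```

```text
[0.5131 0.0287 0.0572] [-179.896    -0.0983 -174.0725] 0.017993964285545474 58.590940833091736 [-3.1785 -0.644  -1.577 ]
7144
-0.015 727 y -0.012259500281285408 0.009335063105627326 ztop -0.015112637341536504
-0.005 973 y -0.01219901327682382 0.009319689649153307 ztop -0.015814084242447186
0.005 1692 y -0.012994035196310864 0.012994697871586719 ztop -0.016469333496739253
0.015 871 y -0.01147567400072984 0.008869719388079365 ztop 0.00251815577599212
0.025 876 y -0.011195485623950698 0.00846455363100643 ztop 0.002247161721666408
0.035 1068 y -0.01128044262449686 0.008580052155874027 ztop 0.001871421749724912
0.045 639 y -0.011184914707894176 0.00862809563300836 ztop 0.0024125621327206726
max x 0.04745435418215281
```

Call:
move_arm:
  offset:
    - [-0.1,0,0]
    - [-0.1,0,0]
    - [0,0,0]
    - [0,0,0]
    - [0,0,0]
  twist:
    - [0,0,0]
    - [0,0,0]
    - [0,0,0]
    - [0,0,0]
    - [0,0,0]
  grip: [0,0,0,0,0]

```text
time: 37.55
ee_pos: [0.5133, 0.0288, 0.0564]
tcp_rot: [-179.9, -0.3, -174.1]
wrist_force: [-12.9, -1.9, -0.6]
opening: 0.0179
grasp_force: 58.6
```

Spindle B is home: the end contact shows a 13 N push. Next I release it and go to spindle A, 195 mm behind its tip.

Call:
move_arm:
  offset:
    - [0.15,0,0]
    - [0,0,0]
    - [0,0,0]
    - [0,0,0]
    - [0,0,0]
  twist:
    - [0,0,0]
    - [0,0,0]
    - [0,0,0]
    - [0,0,0]
    - [0,0,0]
  grip: [0,0.3,0.7,1,1]

```text
time: 38.05
ee_pos: [0.5144, 0.0288, 0.0577]
tcp_rot: [-179.9, 0.0, -174.1]
wrist_force: [0.3, 0.2, 0.8]
opening: 0.0681
grasp_force: 0.0
```

Call:
move_arm:
  offset:
    - [0,0,0]
    - [0,0,-2]
    - [0,0,-2.5]
    - [0,0,-2.5]
    - [0,0,-2.5]
  twist:
    - [0,0,0]
    - [0,0,0]
    - [0,0,0]
    - [0,0,0]
    - [0,0,0]
  grip: [1,1,1,1,1]

```text
time: 38.55
ee_pos: [0.514, 0.029, 0.1533]
tcp_rot: [-179.9, -0.0, -174.1]
wrist_force: [-0.4, 1.0, -0.4]
opening: 0.0852
grasp_force: 0.0
```

```bash
python3 -c "
from plan import *
plan([.4358,.1619,.15],185.95)"
```

```text
[[1.6, 3.51, 0.08], [1.6, 3.51, 0.08], [1.6, 3.51, 0.08], [1.61, 3.5, 0.07]]
4 rows, twist [-0. -0. -0.] ends [0.4358 0.1619 0.15  ] [-1.7989e+02 -5.0000e-02 -1.7407e+02]
```

Call:
move_arm:
  offset:
    - [1.6,3.51,0.08]
    - [1.6,3.51,0.08]
    - [1.6,3.51,0.08]
    - [1.61,3.5,0.07]
    - [0,0,0]
  twist:
    - [0,0,0]
    - [0,0,0]
    - [0,0,0]
    - [0,0,0]
    - [0,0,0]
  grip: [1,1,1,1,1]

```text
time: 39.05
ee_pos: [0.4341, 0.1647, 0.1492]
tcp_rot: [-179.9, -0.1, -173.9]
wrist_force: [0.5, -1.0, 0.1]
opening: 0.0856
grasp_force: 0.0
```

```bash
cat > far.py <<'E'
import sys; from h import *
np.set_printoptions(precision=4,suppress=True)
o=bot.get_obs(); print(o['ee_pos'],o['tcp_rot'])
c=viewer.camera('wrist'); cv2.imwrite(f'pics/{sys.argv[1]}.png',c['color'][:,:,::-1])
W=wcam(o,c); f=200/np.tan(np.radians(c['vfov'])/2)
v,u=np.mgrid[0:400,0:640]; a=u-c['cx']; b=v-c['cy']; r=np.hypot(a,b)+1e-9; t=r/f
P=(np.stack([a/r*np.tan(t),b/r*np.tan(t),np.ones_like(r)],-1)*c['depth'][...,None])@W[:3,:3].T+W[:3,3]
y=np.radians(5.95); L=(P[...,:2]-[.5776,.1044])@np.array([[np.cos(y),-np.sin(y)],[np.sin(y),np.cos(y)]])
for yc in (.07,-.07):
    m=(abs(L[...,1]-yc)<.02)&(L[...,0]<-.02)&(L[...,0]>-.22)&(P[...,2]>.02)&(P[...,2]<.06)
    l=L[m];z=P[m][:,2]
    if len(z)<50: continue
    print('bore y',yc,'cap end x',np.percentile(l[:,0],.5))
    for x in np.arange(-.2,-.02,.02):
        k=(l[:,0]>x)&(l[:,0]<x+.02)
        if k.sum()>10: print(round(x,3),'y',np.percentile(l[k,1],[1,99]),'ztop',np.percentile(z[k],97))
E
python3 far.py f0; python3 plan.py .4358 .1619 .06 185.95 .03
```

```text
[0.4341 0.1647 0.1492] [-179.9433   -0.054  -173.8511]
bore y 0.07 cap end x -0.18237007005908068
-0.2 y [0.0595 0.0806] ztop 0.042250416963029024
-0.18 y [0.0594 0.0809] ztop 0.043267588424521955
-0.16 y [0.0605 0.0794] ztop 0.04370674952085552
-0.14 y [0.0603 0.0787] ztop 0.04503721251064294
-0.12 y [0.06   0.0789] ztop 0.046373291376567295
-0.1 y [0.0598 0.0791] ztop 0.047105711979766124
-0.08 y [0.0607 0.0786] ztop 0.04872968721759368
-0.06 y [0.0608 0.0795] ztop 0.050238381129143694
-0.04 y [0.0604 0.0789] ztop 0.051376260240398465
bore y -0.07 cap end x -0.11973147445902739
-0.12 y [-0.0794 -0.0595] ztop 0.05086750752097347
-0.1 y [-0.0776 -0.0597] ztop 0.051058644437527424
-0.08 y [-0.0773 -0.0597] ztop 0.0514052282295487
-0.06 y [-0.0771 -0.0595] ztop 0.05188080956564797
[[-0.02, -0.05, 2.97], [-0.02, -0.05, 2.98], [-0.02, -0.05, 2.97]]
3 rows, twist [-0.001 -0.     0.001] ends [0.4358 0.1619 0.06  ] [ 1.7992e+02 -3.0000e-02 -1.7405e+02]
```

View pics/f0.png

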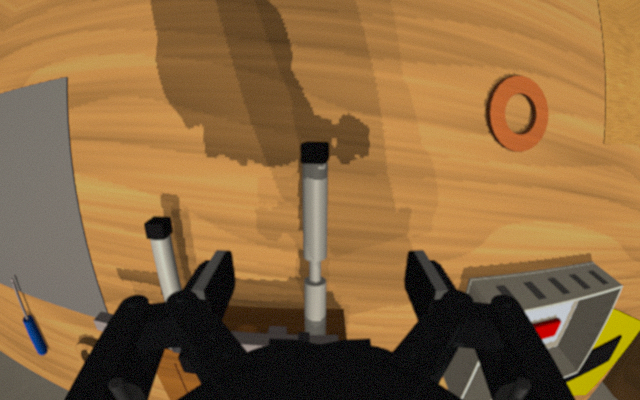

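B is home with its cap end at -0.1197 m, and A is 58 mm in with about 3.7° of droop. I'll grip A now.

Call:
move_arm:
  offset:
    - [-0.02,-0.05,2.97]
    - [-0.02,-0.05,2.98]
    - [-0.02,-0.05,2.9]
    - [0,0,1.3]
    - [0,0,0]
  twist:
    - [0,0,0]
    - [0,0,0]
    - [0,0,0]
    - [0,-0.033,0]
    - [0,-0.033,0]
  grip: [1,1,1,1,1]

```text
time: 39.6
ee_pos: [0.4359, 0.1588, 0.045]
tcp_rot: [-179.8, 3.6, -174.1]
wrist_force: [-0.0, 0.7, 1.2]
opening: 0.0853
grasp_force: 0.0
```

Call:
move_arm:
  offset:
    - [0,0,0]
    - [0,0,0]
    - [0,0,0]
    - [0,0,0]
    - [0,0,0]
  twist:
    - [0,0,0]
    - [0,0,0]
    - [0,0,0]
    - [0,0,0]
    - [0,0,0]
  grip: [1,1,1,0,0]
  force: 60

```text
time: 40.1
ee_pos: [0.4367, 0.1603, 0.0477]
tcp_rot: [-179.9, 3.7, -174.1]
wrist_force: [1.0, -0.3, 0.3]
opening: 0.0592
grasp_force: 0.0
```

Call:
move_arm:
  offset:
    - [0,0,0]
    - [0,0,0]
    - [0,0,0]
    - [0,0,0]
    - [0,0,0]
  twist:
    - [0,0,0]
    - [0,0,0]
    - [0,0,0]
    - [0,0,0]
    - [0,0,0]
  grip: [0,0,0,0,0]

```text
time: 40.6
ee_pos: [0.4364, 0.1603, 0.0475]
tcp_rot: [-179.9, 3.7, -174.1]
wrist_force: [0.1, -0.3, 0.4]
opening: 0.0177
grasp_force: 58.6
```

```bash
python3 held.py h9|head -10
```

```text
[0.4364 0.1603 0.0475] [-179.8934    3.724  -174.0583] 0.017699407399756072 58.55383336544037 [ 0.0709 -0.3364  0.403 ]
7515
-0.015 749 y -0.012223006562488575 0.009428560856382308 ztop -0.015189757561129606
-0.005 958 y -0.01217890476343066 0.009296652143505894 ztop -0.01597133098439118
0.005 1706 y -0.012998147346733694 0.012997791991747163 ztop -0.01574663457739689
0.015 838 y -0.011623697558630623 0.007801123765765729 ztop 0.0033629080607319333
0.025 865 y -0.012489522456981947 0.008605525457778773 ztop 0.0031760083725259464
0.035 1134 y -0.012954466470738063 0.009668603994706808 ztop 0.0022677846859191714
0.045 817 y -0.012586456751194961 0.009632163400974291 ztop 0.002696379613713634
0.095 6 y -0.00354985031140844 0.007546862571398635 ztop 0.03954081165252278
```

Call:
move_arm:
  offset:
    - [0,0.04,-0.26]
    - [0,0.04,-0.26]
    - [0,0.04,-0.26]
    - [0,0.04,-0.26]
    - [0,0,0]
  twist:
    - [0,0.0163,0]
    - [0,0.0163,0]
    - [0,0.0163,0]
    - [0,0.0163,0]
    - [0,0,0]
  grip: [0,0,0,0,0]

```text
time: 41.45
ee_pos: [0.4363, 0.1619, 0.0581]
tcp_rot: [-179.9, -0.1, -174.1]
wrist_force: [0.3, -0.3, -1.5]
opening: 0.0177
grasp_force: 58.6
```

Call:
move_arm:
  offset:
    - [0,0,0]
    - [-0.3,0,0]
    - [-0.5,0,0]
    - [-0.4,0,0]
    - [0,0,0]
  twist:
    - [0,0,0]
    - [0,0,0]
    - [0,0,0]
    - [0,0,0]
    - [0,0,0]
  grip: [0,0,0,0,0]

```text
time: 41.95
ee_pos: [0.4483, 0.1631, 0.0579]
tcp_rot: [-179.9, 0.0, -174.1]
wrist_force: [0.3, -0.2, -1.5]
opening: 0.0176
grasp_force: 58.6
```

Call:
move_arm:
  offset:
    - [-0.5,0,0]
    - [-0.8,0,0]
    - [-0.8,0,0]
    - [-0.5,0,0]
    - [0,0,0]
  twist:
    - [0,0,0]
    - [0,0,0]
    - [0,0,0]
    - [0,0,0]
    - [0,0,0]
  grip: [0,0,0,0,0]

```text
time: 42.45
ee_pos: [0.4744, 0.1658, 0.0578]
tcp_rot: [-179.9, -0.0, -174.1]
wrist_force: [0.3, -0.6, -1.3]
opening: 0.0176
grasp_force: 58.6
```

Call:
move_arm:
  offset:
    - [-0.4,0,0]
    - [-0.5,0,0]
    - [-0.5,0,0]
    - [-0.3,0,0]
    - [0,0,0]
  twist:
    - [0,0,0]
    - [0,0,0]
    - [0,0,0]
    - [0,0,0]
    - [0,0,0]
  grip: [0,0,0,0,0]

```text
time: 42.95
ee_pos: [0.491, 0.1675, 0.0579]
tcp_rot: [-179.9, -0.0, -174.1]
wrist_force: [0.9, -0.3, -1.4]
opening: 0.0179
grasp_force: 58.6
```

Call:
move_arm:
  offset:
    - [-0.15,0,0]
    - [-0.15,0,0]
    - [-0.15,0,0]
    - [-0.15,0,0]
    - [0,0,0]
  twist:
    - [0,0,0]
    - [0,0,0]
    - [0,0,0]
    - [0,0,0]
    - [0,0,0]
  grip: [0,0,0,0,0]

```text
time: 43.45
ee_pos: [0.4967, 0.1682, 0.0579]
tcp_rot: [-179.9, -0.0, -174.1]
wrist_force: [-1.0, 0.3, -0.1]
opening: 0.0176
grasp_force: 58.6
```

Call:
move_arm:
  offset:
    - [-0.15,0,0]
    - [-0.1,0,0]
    - [-0.1,0,0]
    - [0,0,0]
    - [0,0,0]
  twist:
    - [0,0,0]
    - [0,0,0]
    - [0,0,0]
    - [0,0,0]
    - [0,0,0]
  grip: [0,0,0,0,0]

```text
time: 43.95
ee_pos: [0.5001, 0.1685, 0.0579]
tcp_rot: [-179.9, -0.0, -174.1]
wrist_force: [0.5, 0.7, -1.5]
opening: 0.0176
grasp_force: 58.6
```

```bash
python3 held.py h10|head -11; python3 far.py f1
```

```text
[0.5001 0.1685 0.0579] [-179.894    -0.0063 -174.0757] 0.017642806414306295 58.592737913131714 [ 0.5153  0.735  -1.4744]
7352
-0.015 746 y -0.012198421912668747 0.009293735602234093 ztop -0.015050367642207022
-0.005 957 y -0.012153296909367032 0.009294833480075707 ztop -0.015864087662631438
0.005 1698 y -0.012993761972102988 0.012967662918690032 ztop -0.01647937984634599
0.015 827 y -0.011553878654914314 0.008635392817426537 ztop 0.0033965801663931776
0.025 888 y -0.01242783033566174 0.009025467389000157 ztop 0.00305104549530103
0.035 1134 y -0.012919753151235709 0.009747425527526742 ztop 0.0021461961067450555
0.045 818 y -0.01263607162848037 0.009538539714332344 ztop 0.002516134166442215
max x 0.04913765890117215
scene spindle1_tip 0.74 [373.  252.8] [0.7096 0.1853 0.0796]
[0.5    0.1685 0.0579] [-179.8919   -0.0095 -174.072 ]
bore y 0.07 cap end x -0.11940373502338537
-0.12 y [0.0594 0.0807] ztop 0.055604833319590916
-0.1 y [0.0553 0.0852] ztop 0.05801687876194224
-0.08 y [0.0504 0.0896] ztop 0.05827324552959935
-0.06 y [0.0607 0.0799] ztop 0.05440671927359281
-0.04 y [0.0608 0.0801] ztop 0.05420386590504935
bore y -0.07 cap end x -0.11940537105077828
-0.12 y [-0.0788 -0.0592] ztop 0.05080424765425588
-0.1 y [-0.0752 -0.0596] ztop 0.050950471640692975
-0.08 y [-0.0755 -0.0594] ztop 0.05147530795629747
-0.06 y [-0.0751 -0.0595] ztop 0.0519866905466639
-0.04 y [-0.0755 -0.0596] ztop 0.05230859646327823
```

Call:
move_arm:
  offset:
    - [-0.1,0,0]
    - [-0.1,0,0]
    - [0,0,0]
    - [0,0,0]
    - [0,0,0]
  twist:
    - [0,0,0]
    - [0,0,0]
    - [0,0,0]
    - [0,0,0]
    - [0,0,0]
  grip: [0,0,0,0,0]

```text
time: 44.85
ee_pos: [0.5003, 0.1684, 0.0572]
tcp_rot: [-179.9, -0.2, -174.1]
wrist_force: [-8.5, -0.7, 0.2]
opening: 0.0179
grasp_force: 58.7
```

Call:
move_arm:
  offset:
    - [0.15,0,0]
    - [0,0,0]
    - [0,0,0]
    - [0,0,0]
    - [0,0,0]
  twist:
    - [0,0,0]
    - [0,0,0]
    - [0,0,0]
    - [0,0,0]
    - [0,0,0]
  grip: [0,0.3,0.7,1,1]

```text
time: 45.35
ee_pos: [0.5007, 0.1686, 0.0581]
tcp_rot: [-179.9, 0.0, -174.1]
wrist_force: [-0.8, -0.1, 0.1]
opening: 0.0682
grasp_force: 0.0
```

Call:
move_arm:
  offset:
    - [0,0,0]
    - [0,0,-2]
    - [0,0,-3]
    - [0,0,-3]
    - [0,0,-3]
  twist:
    - [0,0,0]
    - [0,0,0]
    - [0,0,0]
    - [0,0,0]
    - [0,0,0]
  grip: [1,1,1,1,1]

```text
time: 45.85
ee_pos: [0.5004, 0.1687, 0.1691]
tcp_rot: [-179.9, -0.0, -174.1]
wrist_force: [1.2, 0.9, 0.1]
opening: 0.0853
grasp_force: 0.0
```

```bash
python3 far.py f2; python3 plan.py .5685 .069 .16 185.95
```

```text
[0.5004 0.1687 0.1691] [-179.894    -0.0109 -174.0724]
bore y 0.07 cap end x -0.11929603852616273
-0.12 y [0.0591 0.0808] ztop 0.05190613481722073
-0.1 y [0.0612 0.08  ] ztop 0.051106579660855224
-0.08 y [0.061  0.0802] ztop 0.051755427743542436
-0.06 y [0.0607 0.0795] ztop 0.05233529094766973
-0.04 y [0.0604 0.0797] ztop 0.05272811586583158
bore y -0.07 cap end x -0.11930263037446188
-0.12 y [-0.0788 -0.0594] ztop 0.05106727599284155
-0.1 y [-0.0777 -0.0595] ztop 0.05098045659542555
-0.08 y [-0.0773 -0.0594] ztop 0.051674099870943915
-0.06 y [-0.0772 -0.0594] ztop 0.05219410546060748
-0.04 y [-0.0782 -0.0597] ztop 0.052660734976641574
[[-1.4, -2.66, 0.37], [-1.4, -2.67, 0.37], [-1.4, -2.66, 0.36], [-1.39, -2.67, 0.36]]
4 rows, twist [-0.     0.002 -0.   ] ends [0.5685 0.069  0.16  ] [-1.7997e+02 -1.1000e-01 -1.7407e+02]
```

Both are home with their cap ends at -0.119. Next I grip the knob and lock.

Call:
move_arm:
  offset:
    - [-1.4,-2.66,0.2]
    - [-1.4,-2.67,0.2]
    - [-1.4,-2.66,0.2]
    - [-1.39,-2.67,0.2]
    - [0,0,0.6]
  twist:
    - [0,0,0]
    - [0,0,0]
    - [0,0,0]
    - [0,0,0]
    - [0,0,0]
  grip: [1,1,1,1,1]

```text
time: 46.4
ee_pos: [0.5687, 0.066, 0.1539]
tcp_rot: [-179.9, 0.0, -174.2]
wrist_force: [-0.1, 0.8, 0.4]
opening: 0.0855
grasp_force: 0.0
```

Call:
move_arm:
  offset:
    - [0,0,1.7]
    - [0,0,1.7]
    - [0,0,1.3]
    - [0,0,0]
    - [0,0,0]
  twist:
    - [0,0,0]
    - [0,0,0]
    - [0,0,0]
    - [0,0,0]
    - [0,0,0]
  grip: [1,1,1,1,1]

```text
time: 46.9
ee_pos: [0.567, 0.0686, 0.1073]
tcp_rot: [-179.9, -0.0, -174.1]
wrist_force: [0.1, -0.0, -0.0]
opening: 0.0853
grasp_force: 0.0
```

Call:
move_arm:
  offset:
    - [0,0,0]
    - [0,0,0]
    - [0,0,0]
    - [0,0,0]
    - [0,0,0]
  twist:
    - [0,0,0]
    - [0,0,0]
    - [0,0,0]
    - [0,0,0]
    - [0,0,0]
  grip: [0,0,0,0,0]
  force: 20

```text
time: 47.4
ee_pos: [0.5671, 0.0693, 0.1075]
tcp_rot: [180.0, 0.0, -174.0]
wrist_force: [0.4, 4.0, 1.0]
opening: 0.0194
grasp_force: 25.6
```

Call:
move_arm:
  offset:
    - [0,0,0]
    - [0,0,0]
    - [0,0,0]
    - [0,0,0]
    - [0,0,0]
  twist:
    - [0,0,0]
    - [0,0,0]
    - [0,0,0]
    - [0,0,0]
    - [0,0,0]
  grip: [0,0,0,0,0]

```text
time: 47.9
ee_pos: [0.5671, 0.0693, 0.1075]
tcp_rot: [-180.0, 0.0, -174.0]
wrist_force: [-1.3, 6.2, 2.3]
opening: 0.0194
grasp_force: 25.9
```

Call:
move_arm:
  offset:
    - [0,0.5,0]
    - [0,0.9,0]
    - [0,0.9,0]
    - [0,0.8,0]
    - [0,0.45,0]
  twist:
    - [0,0,0]
    - [0,0,0]
    - [0,0,0]
    - [0,0,0]
    - [0,0,0]
  grip: [0,0,0,0,0]

```text
time: 48.4
ee_pos: [0.5634, 0.1047, 0.1075]
tcp_rot: [-179.9, 0.0, -174.0]
wrist_force: [-1.5, -1.5, 5.6]
opening: 0.0195
grasp_force: 26.3
```

Call:
move_arm:
  offset:
    - [0,0,0]
    - [0,0,0]
    - [0,0,0]
    - [0,0,0]
    - [0,0,0]
  twist:
    - [0,0,0]
    - [0,0,0]
    - [0,0,0]
    - [0,0,0]
    - [0,0,0]
  grip: [0,0,0,0,0]

```text
time: 48.9
ee_pos: [0.5634, 0.1047, 0.1075]
tcp_rot: [-179.9, 0.0, -174.0]
wrist_force: [-1.5, 0.9, 4.8]
opening: 0.0197
grasp_force: 26.3
```

Call:
move_arm:
  offset:
    - [0,0,0]
    - [0,0,0]
    - [0,0,0]
    - [0,0,0]
    - [0,0,0]
  twist:
    - [0,0,0]
    - [0,0,0]
    - [0,0,0]
    - [0,0,0]
    - [0,0,0]
  grip: [0.4,0.7,1,1,1]

```text
time: 49.4
ee_pos: [0.5634, 0.1037, 0.1069]
tcp_rot: [-179.9, -0.0, -174.1]
wrist_force: [-0.5, 0.5, 0.0]
opening: 0.0851
grasp_force: 0.0
```

Call:
move_arm:
  offset:
    - [0,0,-2]
    - [0,0,-3]
    - [0,0,-3]
    - [0.5,0,-3]
    - [2,0,-3]
  twist:
    - [0,0,0]
    - [0,0,0]
    - [0,0,0]
    - [0,0,0]
    - [0,0,0]
  grip: [1,1,1,1,1]

```text
time: 49.9
ee_pos: [0.539, 0.1013, 0.2476]
tcp_rot: [-179.9, -0.0, -174.1]
wrist_force: [-0.2, -0.3, 0.2]
opening: 0.0854
grasp_force: 0.0
```

Call:
move_arm:
  offset:
    - [2,0,-2]
    - [2,0,0]
    - [0,0,0]
    - [0,0,0]
    - [0,0,0]
  twist:
    - [0,0,0]
    - [0,0,0]
    - [0,0,0]
    - [0,0,0]
    - [0,0,0]
  grip: [1,1,1,1,1]

```text
time: 50.4
ee_pos: [0.4992, 0.0973, 0.2664]
tcp_rot: [-179.9, -0.0, -174.1]
wrist_force: [1.4, 0.0, -0.8]
opening: 0.0855
grasp_force: 0.0
```

```bash
python3 blk.py w9 >/dev/null; python3 fit.py; python3 far.py f3
```

```text
bar front: slope deg 6.113009828483233 16 0.0001965913399007138
yaw 6.113009828483233 barfront 0.5655085805127776 sides -0.05736236418922395 0.14213403460781823 0.19949639879704217 slopes (array([ 0.0021, -0.0587]), 10, np.float64(0.0002596156187848523)) (array([-0.0166,  0.1527]), 10, np.float64(0.00020173295569675642)) wood x 0.5875073241143339 0.7261163064679079
bar y -0.08156963695304159 0.1674897647826343
white [ 0.5793 -0.0101]
origin if bar:  [0.5777 0.1045] back depth 0.14060772595513027
knob [0.5731 0.0429] [0.5723 0.0428]
yaw 6.000000000000001 barfront 0.5654474742351243 sides -0.05610828394673895 0.14333401033907345 0.1994422942858124 slopes (array([ 0.0041, -0.0587]), 10, np.float64(0.0002605526564916228)) (array([-0.0133,  0.1518]), 10, np.float64(0.00027323547914378165)) wood x 0.5874643835844058 0.7260256992365424
bar y -0.08043788076983188 0.16862637749666787
white [ 0.5793 -0.009 ]
origin if bar:  [0.5777 0.1046] back depth 0.14057822500141803
knob [0.573  0.0441] [0.5722 0.044 ]
[0.4992 0.0973 0.2663] [-179.8859   -0.0753 -174.0799]
bore y 0.07 cap end x -0.11988073280138974
-0.12 y [0.0582 0.079 ] ztop 0.05198390512364349
-0.1 y [0.0606 0.079 ] ztop 0.05161862087004207
-0.08 y [0.0606 0.0791] ztop 0.05212098221259844
-0.06 y [0.0608 0.0791] ztop 0.0526130310853378
-0.04 y [0.0597 0.0796] ztop 0.05262171183947482
bore y -0.07 cap end x -0.11972346003677471
-0.12 y [-0.079  -0.0594] ztop 0.05128841191004207
-0.1 y [-0.0786 -0.0603] ztop 0.05136981159889254
-0.08 y [-0.0787 -0.0603] ztop 0.051757954707944816
-0.06 y [-0.0787 -0.0603] ztop 0.05236633575529029
-0.04 y [-0.0791 -0.0604] ztop 0.05282095552505611
```

View pics/w9.png

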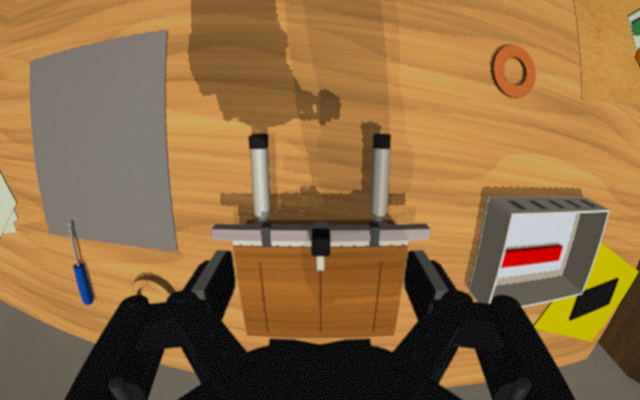

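The picture shows the knob at (320,240) in line with the white mark (321,263). Both spindles are home, and the latch is at about 0.035.

```bash
python3 -c "
from h import *
print(bot.job_done())"
```

```text
the job is handed in; nothing more can be done
None
```

I pushed both spindles fully home (only two were on the mat), in the left and right bores, set the latch at about 0.035 m (the white mark), and handed the job in at about 50 s of robot time; the hand-in call returned no verdict.

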